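# Find the blade case that rattles and hold it out over the log book

## Task

One of the three closed blade cases has something loose in it. Lift the cases well off the bench one at a time and shake or rock them lengthwise, enough that anything loose would run from end to end, until you find the one that rattles, putting each quiet one back flat on the bench, and leave the other things on the bench where they are. Then present the rattling case forward: hold it level and still, centred over the log book about a hand's length above it, and finish still holding it there.

Things in the scene. Friction and masses are not known exactly. Their poses are not given: they have to be found in the camera images.
- case_0: closed blue blade case, 200 x 44 x 31 mm, 0.14 to 0.32 kg, lid fast, straight sides; origin at the centre of the underside, x along the length (within 0.35 rad of straight away from the robot), y across, z up. One of the three alike cases, not always the same, has a 45 g steel ball (22 mm) free to roll in its 196 mm inner length; the others hold nothing loose. Weight does not tell which
- case_1: the same as case_0
- case_2: the same as case_0
- log_book: white, paper log book lying fixed on the bench beyond the cases, 210 x 152 mm, 13 mm thick; origin at the centre of its underside, x along the 210 mm (which lies roughly across the robot's view), z up
- oil_stone: brown oil stone, 20 x 85 x 12 mm, its length pointing away from the robot, between the left and middle cases, a bystander lying on the bench; origin at the centre of its underside
- pen_loupe: black pen-shaped loupe, 21 x 130 x 21 mm, between the middle and right cases, a bystander lying on the bench; origin at the centre of its underside
- v_block: grey steel V block, 55 x 36 x 32 mm, a bystander lying on the bench; origin at the centre of its underside
- cup_wheel: white cup grinding wheel, 102 mm across, 24 mm high, a bystander lying on the bench; origin at the centre of its underside

How it is judged:
By the outcome, as a careful person would: the job done as asked, in the order asked, and still so for the second after the job is handed in, while the arm keeps its last pose, push and grip.
It also fails if it takes over 72 s, if anything falls off the work surface, if the arm or the gripper's body presses on something with over 40 N, if the wrist force passes 120 N, or if a joint passes its speed limit or range.

## Robot

A 6-joint arm with a two-finger parallel gripper is mounted at the origin on a cart in front of the work surface, level with it; the furniture and walls round the work are solid. World frame = base frame: x ahead of the robot, y to its left, z up, the work surface at z = 0. Lengths are in m, angles in rad, forces in N, time in s.
With the tool pointing down it reaches from about 0.35 to 0.85 m from the base axis. Payload 8.1 kg.
Tool frame: the origin (TCP) lies on the centre line of the jaws, within the pads' length; the fingertips stand 11 mm ahead of it and the grasp point (between the pads) lies 8 mm behind it (robot.tips_ahead is the distance from the TCP to the fingertips, in m); y points along the fingers, z is the direction in which the jaws open and shut, and the axes are right-handed (so a half turn about y gives the same grasp; the last joint's range is limited). The gripper opens to 85 mm and grips with 20 to 120 N. Pads are 22 mm wide; open, the fingers measure 114 mm over their backs; the gripper's body (76 mm by 85 mm) begins 54 mm behind the grasp point. The pads swing forward as they close: fully open they stand 13 mm farther back than shut.
Start: joints at [1.215, 0.13, 1.488, -0, 1.523, -0.085], TCP at [0.16, 0.578, 0.242] pointing down, gripper open.
Joint ranges: [-2.96, 2.96], [-0.89, 2.26], [0.02, 2.5], [-1.34, 4.48], [0, 2.73], [-2.66, 2.66]. Speed limits (rad/s): [2.39, 2.39, 2.79, 3.14, 3.14, 3.14].

## Interface

Orientations are given as a 3x3 rotation matrix whose columns are the frame's x, y, z axes.
In Python, from station import robot, viewer, close_job gives the robot as it stands. The module is installed in compiled form; this text tells all that it offers.
- The arm moves only by the tool jog_arm, never from a script. Its argument "motion" is a list of rows, each an object with "offset": the shift along the tool's x, y, z in mm, a list of three; "spin": the turn about the tool's y in degrees; "gripper": the closure, from -1 (fully open) to 1 (shut). In form: [{"offset": [x, y, z], "spin": spin, "gripper": gripper}, ...]. A call has 1 to 5 rows; each row is the pose to reach, as a shift and turn from the pose measured when the call began, along the tool's axes at that moment; what a row does not reach only later rows make up. A row lasts 1/10 s, in which the tool goes at most 50 mm and 8.59 degrees, less where a joint would pass 70% of its speed; a pose out of reach is approached as far as the arm can. A call with a gripper value outside its range is refused whole. The fingers move at their own pace and stop on an object; "grip_force" is the grip in N (left out, the last holds). Time passes only in rows, so rows that repeat a pose let the fingers close. It gives the time, the measured TCP pose, the force and the opening at its end, in the units of the state.
- robot.get_state(): the state, without advancing time (a new reading comes with each control period).
- viewer.read_camera(name): name is "scene" or "top" or "wrist"; returns a dict with "pixels" (384x512x3 uint8, red, green, blue), "camera_matrix" (3x3 intrinsics, pixels), "world_from_camera" (4x4, takes a point from camera to world coordinates). Camera axes: x right, y up, looking along -z (the intrinsics and any distortion apply to the point x, -y, -z); pixel columns grow to the right and rows downward; lengths in m; the calibration is good to about 2 mm. A picture is of the moment at which its call begins. There is no depth.
- close_job(): hands the job in, once; it reports no verdict.
The state is a dict: "time": time; "joint_positions": joint angles; "qvel": joint speeds; "joint_efforts": joint torques, N m; "tcp_pos": TCP position; "tcp_rot": TCP orientation; "ft_force": force on the tool from outside, world axes, zero at the start; "ft_torque": the same for the moment, N m; "width": opening from 0.0 (shut) to 1.0 (fully open).
Only numpy, scipy, OpenCV 4.12 (cv2) and the standard library are available. Lean on these libraries where they do the work, as an engineer would, in place of code of your own. Each camera call takes 0.05 s, during which the arm holds its last target. There are 200 camera calls.

## Working session

There is one attempt and no reset: what is moved stays moved. The work goes in short steps, Python scripts to look and compute and a tool call to move; the robot and the scene stay as the last step left them, time stands still between calls to the robot, and variables do not carry over. Pictures are saved under pics/ and viewed, about 8 in all and at most 12, crops included, and the job is handed in when it is done.

Besides the shell and the picture viewer there is one more tool, called after ">>>" by a JSON object that holds its "api" and its "payload". jog_arm: Moves the arm, as the interface text tells. Its arguments: {"type":"object","properties":{"motion":{"type":"array"},"grip_force":{"type":"number"}},"required":["motion"]}

```bash
mkdir -p pics; cat > h.py <<'E'
import numpy as np, cv2
from station import robot, viewer, close_job
def cam(n,save=None):
    c=viewer.read_camera(n)
    if save: cv2.imwrite('pics/'+save,cv2.cvtColor(c['pixels'],cv2.COLOR_RGB2BGR))
    return c
def ray(c,uv,z):
    K=c['camera_matrix'];T=c['world_from_camera'];uv=np.atleast_2d(uv).astype(float)
    d=np.c_[(uv[:,0]-K[0,2])/K[0,0],-(uv[:,1]-K[1,2])/K[1,1],-np.ones(len(uv))]@T[:3,:3].T
    o=T[:3,3]; return o+d*((z-o[2])/d[:,2])[:,None]
E
python3 - <<'E'
from h import *
for n in ['top','scene']:
    c=cam(n,n+'0.png'); print(n,c['camera_matrix'].round(1).tolist(),c['world_from_camera'].round(3).tolist(),[k for k in c])
s=robot.get_state(); print({k:np.round(v,3).tolist() for k,v in s.items()})
a=cv2.imread('pics/top0.png');b=cv2.imread('pics/scene0.png')
E
```

```text
top [[406.5, 0.0, 257.1], [0.0, 406.5, 190.7], [0.0, 0.0, 1.0]] [[0.01, 0.985, -0.17, 0.366], [-1.0, 0.014, 0.021, 0.023], [0.023, 0.169, 0.985, 1.034], [0.0, 0.0, 0.0, 1.0]] ['pixels', 'camera_matrix', 'world_from_camera']
scene [[365.3, 0.0, 251.9], [0.0, 365.3, 184.3], [0.0, 0.0, 1.0]] [[0.716, 0.464, -0.521, 0.01], [-0.698, 0.473, -0.538, -0.534], [-0.003, 0.749, 0.662, 0.733], [0.0, 0.0, 0.0, 1.0]] ['pixels', 'camera_matrix', 'world_from_camera']
{'time': 0.1, 'joint_positions': [1.215, 0.131, 1.489, -0.0, 1.523, -0.085], 'qvel': [0.001, -0.002, -0.002, -0.003, -0.001, -0.0], 'joint_efforts': [0.001, -57.095, -50.194, -0.0, 0.008, -0.0], 'tcp_pos': [0.16, 0.578, 0.241], 'tcp_rot': [[0.964, -0.001, 0.267], [-0.267, -0.002, 0.964], [-0.0, -1.0, -0.002]], 'ft_force': [0.711, 0.072, -0.339], 'ft_torque': [-0.033, 0.029, 0.012], 'width': 1.0}
```

View pics/top0.png

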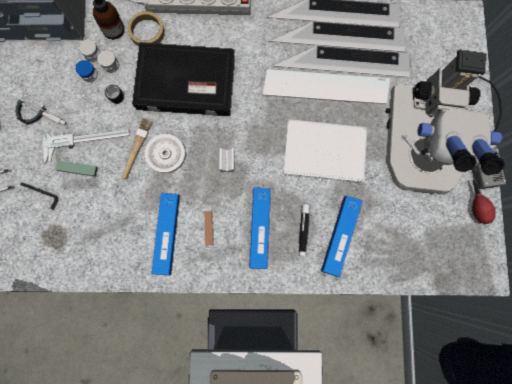

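View pics/scene0.png

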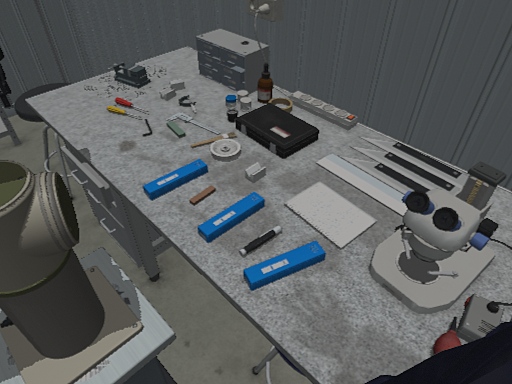

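The top view shows three blue cases at about (166,234), (261,228) and (343,236). The stone is at (209,228), the loupe at (304,230), the V block at (227,160), the cup wheel at (165,153) and the log book at (326,151). The microscope stands to the right of the book.

```bash
cat > loc.py <<'E'
from h import *
def cases(c,z=0.031):
    hsv=cv2.cvtColor(c['pixels'],cv2.COLOR_RGB2HSV)
    m=cv2.inRange(hsv,(100,150,60),(125,255,255)); m=cv2.morphologyEx(m,cv2.MORPH_CLOSE,np.ones((7,7)))
    out=[]
    for k in cv2.findContours(m,cv2.RETR_EXTERNAL,cv2.CHAIN_APPROX_NONE)[0]:
        if cv2.contourArea(k)<800: continue
        p=ray(c,k[:,0],z)[:,:2]; r=cv2.minAreaRect((p*1000).astype(np.float32))
        b=cv2.boxPoints(r)/1000; e=[b[1]-b[0],b[2]-b[1]]; e=max(e,key=np.linalg.norm); e=e*np.sign(e[0])
        out.append((np.array(r[0])/1000,np.arctan2(e[1],e[0]),sorted(r[1])))
    return sorted(out,key=lambda t:-t[0][1])
E
python3 - <<'E'
from loc import *
for n in ['top','scene']:
    c=cam(n)
    for q in cases(c): print(n,q[0].round(4),'yaw',round(float(np.degrees(q[1])),2),np.round(q[2],1))
    hsv=cv2.cvtColor(c['pixels'],cv2.COLOR_RGB2HSV)
    if n=='top':
        for lab,uv in dict(stone=[[209,211],[209,245]],pen=[[306,206],[302,253]],vblock=[[220,149],[234,149],[234,170],[220,170]],cup=[[165,153]]).items(): print(lab,ray(c,uv,.012)[:,:2].round(3).tolist())
        m=cv2.inRange(hsv,(0,0,205),(180,40,255)); m[:, :270]=0;m[:,385:]=0;m[:112]=0;m[195:]=0
        m=cv2.morphologyEx(m,cv2.MORPH_OPEN,np.ones((5,5)))
        k=max(cv2.findContours(m,0,1)[0],key=cv2.contourArea); r=cv2.minAreaRect((ray(c,k[:,0],.013)[:,:2]*1000).astype(np.float32)); print('book',r)
        print('bench front edge',ray(c,[[260,293]],0), 'microscope left',ray(c,[[388,140],[420,150]],0))
E
```

```text
top [0.4306 0.2254] yaw -4.03 [ 44.6 196.8]
top [ 0.4474 -0.0058] yaw -2.16 [ 42.1 197.4]
top [ 0.4305 -0.2088] yaw -18.52 [ 44.9 197.8]
stone [[0.488, 0.122], [0.403, 0.119]]
pen [[0.504, -0.124], [0.386, -0.112]]
vblock [[0.65, 0.098], [0.651, 0.062], [0.595, 0.061], [0.595, 0.097]]
cup [[0.637, 0.239]]
book ((652.2775268554688, -175.1753387451172), (205.76498413085938, 142.3998260498047), 85.064208984375)
bench front edge [[ 0.28746546 -0.00891018  0.        ]] microscope left [[ 0.68568057 -0.34587947  0.        ]
 [ 0.65960186 -0.43016127  0.        ]]
scene [0.4235 0.2145] yaw -4.11 [ 69.6 205.7]
scene [ 0.44   -0.0152] yaw -2.16 [ 61.5 207.4]
scene [ 0.4232 -0.2175] yaw -18.6 [ 57.3 204.1]
```

```bash
cat > go.py <<'E'
import sys; from h import *
def go(x,y,z,yawdeg):
    s=robot.get_state(); R=np.array(s['tcp_rot']); p=np.array(s['tcp_pos'])
    cur=np.degrees(np.arctan2(R[1,0],R[0,0]))
    print('t',round(s['time'],2),'pos',p.round(4),'yaw',cur.round(2),'w',round(float(s['width']),3),'F',np.round(s['ft_force'],2),'T',np.round(s['ft_torque'],3))
    print('offset mm',(R.T@(np.array([x,y,z])-p)*1000).round(1),'spin',round(-(yawdeg-cur),2))
def read(n=8):
    A=[]
    for i in range(n):
        viewer.read_camera('wrist'); s=robot.get_state(); R=np.array(s['tcp_rot']); A.append(np.r_[R.T@s['ft_force'],R.T@s['ft_torque']])
    A=np.array(A); print('tool-frame F,T mean',A.mean(0).round(3),'sd',A.std(0).round(3),'t',s['time'],'pos',np.round(s['tcp_pos'],3)); 
if __name__=='__main__': go(*map(float,sys.argv[1:]))
E
python3 -c "
from go import *
print(robot.tips_ahead)
go(.4306,.227,.10,-4)
go(.4306,.227,.014,-4)"
```

```text
0.011
t 0.2 pos [0.1604 0.5778 0.2416] yaw -15.52 w 1.005 F [0.02 0.22 1.28] T [-0.021  0.019 -0.013]
offset mm [ 354.2  141.9 -265.6] spin -11.52
t 0.2 pos [0.1604 0.5778 0.2416] yaw -15.52 w 1.005 F [0.02 0.22 1.28] T [-0.021  0.019 -0.013]
offset mm [ 354.3  227.9 -265.5] spin -11.52
```

>>> {"api": "jog_arm", "payload": {"motion": [{"offset":[354,130,-266],"spin":-11.5,"gripper":-1},{"offset":[354,130,-266],"spin":-11.5,"gripper":-1},{"offset":[354,130,-266],"spin":-11.5,"gripper":-1},{"offset":[354,130,-266],"spin":-11.5,"gripper":-1},{"offset":[354,130,-266],"spin":-11.5,"gripper":-1}], "grip_force": 70}}

```text
time: 0.7
tcp_pos: [0.307, 0.3865, 0.1712]
tcp_rot: [[0.998, -0.0, 0.07], [-0.07, -0.001, 0.998], [-0.0, -1.0, -0.001]]
ft_force: [0.4, -0.2, 0.6]
width: 0.997
```

```bash
python3 go.py .4306 .227 .10 -4
```

```text
t 0.7 pos [0.307  0.3865 0.1712] yaw -3.99 w 0.997 F [ 0.42 -0.18  0.59] T [ 0.037 -0.013 -0.007]
offset mm [ 134.4   71.3 -150.4] spin 0.01
```

Signs confirmed. Continue to above the case.

>>> {"api": "jog_arm", "payload": {"motion": [{"offset":[134.5,71,-150.5],"spin":0,"gripper":-1},{"offset":[134.5,71,-150.5],"spin":0,"gripper":-1},{"offset":[134.5,71,-150.5],"spin":0,"gripper":-1},{"offset":[134.5,71,-150.5],"spin":0,"gripper":-1},{"offset":[134.5,71,-150.5],"spin":0,"gripper":-1}]}}

```text
time: 1.2
tcp_pos: [0.4316, 0.2232, 0.0985]
tcp_rot: [[0.997, -0.002, 0.073], [-0.073, -0.003, 0.997], [-0.002, -1.0, -0.003]]
ft_force: [-0.4, 0.4, -0.1]
width: 1.001
```

```bash
python3 go.py .4306 .227 .014 -4; python3 -c "
from h import *
cam('wrist','w1.png')"
```

```text
t 1.2 pos [0.4316 0.2232 0.0985] yaw -4.17 w 1.001 F [-0.4   0.42 -0.06] T [-0.001 -0.049 -0.006]
offset mm [-1.1 84.5  4. ] spin -0.17
```

View pics/w1.png

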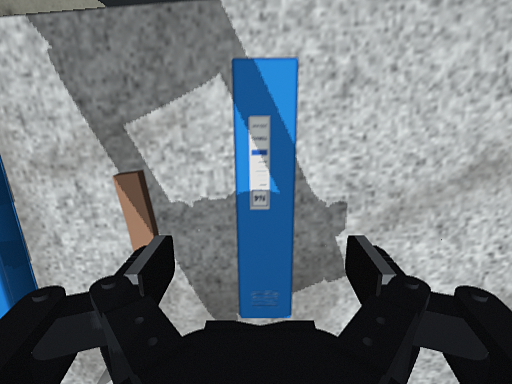

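The wrist view shows the case centred between the fingers: its axis is at about column 266 and the finger gap runs over columns 174–347. It lies straight. Descend and close.

>>> {"api": "jog_arm", "payload": {"motion": [{"offset":[-1,40,2],"spin":0,"gripper":-1},{"offset":[-1,70,2],"spin":0,"gripper":-1},{"offset":[-1,84,2],"spin":0,"gripper":-1},{"offset":[-1,84,2],"spin":0,"gripper":-1},{"offset":[-1,84,2],"spin":0,"gripper":1}], "grip_force": 70}}

```text
time: 1.75
tcp_pos: [0.4312, 0.2257, 0.0154]
tcp_rot: [[0.997, -0.001, 0.072], [-0.072, -0.003, 0.997], [-0.001, -1.0, -0.003]]
ft_force: [0.1, 0.0, 0.4]
width: 0.857
```

>>> {"api": "jog_arm", "payload": {"motion": [{"offset":[0,0,0],"spin":0,"gripper":1},{"offset":[0,0,0],"spin":0,"gripper":1},{"offset":[0,0,0],"spin":0,"gripper":1},{"offset":[0,0,0],"spin":0,"gripper":1},{"offset":[0,0,0],"spin":0,"gripper":1}]}}

```text
time: 2.25
tcp_pos: [0.4329, 0.2266, 0.0177]
tcp_rot: [[0.997, 0.002, 0.072], [-0.072, -0.001, 0.997], [0.002, -1.0, -0.001]]
ft_force: [-0.5, 0.6, 6.9]
width: 0.499
```

>>> {"api": "jog_arm", "payload": {"motion": [{"offset":[0,-20,0],"spin":0,"gripper":1},{"offset":[0,-60,0],"spin":0,"gripper":1},{"offset":[0,-110,0],"spin":0,"gripper":1},{"offset":[0,-150,0],"spin":0,"gripper":1},{"offset":[0,-160,0],"spin":0,"gripper":1}]}}

```text
time: 2.75
tcp_pos: [0.4355, 0.228, 0.1844]
tcp_rot: [[0.997, 0.012, 0.072], [-0.072, 0.003, 0.997], [0.011, -1.0, 0.004]]
ft_force: [1.2, 0.2, -2.7]
width: 0.501
```

>>> {"api": "jog_arm", "payload": {"motion": [{"offset":[50,0,0],"spin":0,"gripper":1},{"offset":[100,0,0],"spin":0,"gripper":1},{"offset":[150,0,0],"spin":0,"gripper":1},{"offset":[150,0,0],"spin":0,"gripper":1},{"offset":[150,0,0],"spin":0,"gripper":1}]}}

```text
time: 3.25
tcp_pos: [0.5851, 0.2165, 0.1836]
tcp_rot: [[0.997, 0.008, 0.073], [-0.073, 0.002, 0.997], [0.008, -1.0, 0.002]]
ft_force: [-1.7, -0.2, -2.9]
width: 0.502
```

```bash
python3 -c "
from go import *
read(10); go(.4306,.227,.18,-4); cam('scene','s1.png')"
```

```text
tool-frame F,T mean [ 0.084  2.667  0.256 -0.008 -0.015 -0.019] sd [0.616 0.558 0.582 0.02  0.035 0.033] t 3.75 pos [0.585 0.217 0.187]
t 3.75 pos [0.5849 0.2174 0.1867] yaw -4.11 w 0.498 F [ 1.02  0.44 -2.32] T [ 0.005 -0.042  0.053]
offset mm [-154.6    4.8   -1.6] spin -0.11
```

View pics/s1.png

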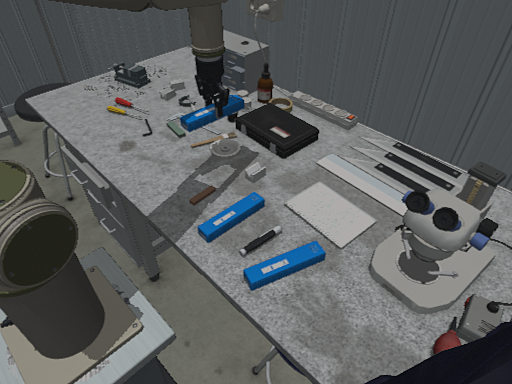

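The case is held level at about (212,112) in the scene view and everything else is in place. Shake back and read the moment again. A ball would shift it by about 0.08 N m between the two ends.

>>> {"api": "jog_arm", "payload": {"motion": [{"offset":[-50,0,0],"spin":0,"gripper":1},{"offset":[-100,0,0],"spin":0,"gripper":1},{"offset":[-150,0,0],"spin":0,"gripper":1},{"offset":[-150,0,0],"spin":0,"gripper":1},{"offset":[-150,0,0],"spin":0,"gripper":1}]}}

```text
time: 4.3
tcp_pos: [0.4343, 0.2283, 0.1849]
tcp_rot: [[0.997, 0.013, 0.071], [-0.071, 0.003, 0.997], [0.013, -1.0, 0.004]]
ft_force: [0.5, 0.3, -1.6]
width: 0.501
```

```bash
python3 -c "
from go import *
read(8)"
```

```text
tool-frame F,T mean [-0.077  2.346  0.174 -0.013 -0.014 -0.009] sd [0.332 0.541 0.422 0.036 0.029 0.087] t 4.7 pos [0.436 0.228 0.185]
```

>>> {"api": "jog_arm", "payload": {"motion": [{"offset":[50,0,0],"spin":0,"gripper":1},{"offset":[100,0,0],"spin":0,"gripper":1},{"offset":[150,0,0],"spin":0,"gripper":1},{"offset":[150,0,0],"spin":0,"gripper":1},{"offset":[150,0,0],"spin":0,"gripper":1}]}}

```text
time: 5.2
tcp_pos: [0.5861, 0.2165, 0.1845]
tcp_rot: [[0.997, 0.009, 0.074], [-0.074, 0.002, 0.997], [0.009, -1.0, 0.003]]
ft_force: [-0.2, 0.1, -3.2]
width: 0.496
```

```bash
python3 -c "
from go import *
read(8)"
```

```text
tool-frame F,T mean [ 0.37   2.533  0.126  0.013  0.008 -0.034] sd [0.434 0.295 0.528 0.035 0.041 0.09 ] t 5.6 pos [0.585 0.218 0.188]
```

>>> {"api": "jog_arm", "payload": {"motion": [{"offset":[-50,0,0],"spin":0,"gripper":1},{"offset":[-100,0,0],"spin":0,"gripper":1},{"offset":[-150,0,0],"spin":0,"gripper":1},{"offset":[-150,0,0],"spin":0,"gripper":1},{"offset":[-150,0,0],"spin":0,"gripper":1}]}}

```text
time: 6.1
tcp_pos: [0.4344, 0.2286, 0.186]
tcp_rot: [[0.997, 0.015, 0.07], [-0.07, 0.004, 0.998], [0.015, -1.0, 0.005]]
ft_force: [0.7, 0.8, -2.4]
width: 0.498
```

```bash
python3 -c "
from go import *
read(8); go(.4306,.227,.024,-4)"
```

```text
tool-frame F,T mean [-0.015  2.875 -0.352 -0.029 -0.011  0.019] sd [0.248 0.554 0.441 0.049 0.026 0.095] t 6.5 pos [0.436 0.228 0.186]
t 6.5 pos [0.4363 0.2282 0.1856] yaw -4.16 w 0.5 F [-0.24 -0.73 -2.84] T [-0.058  0.094  0.032]
offset mm [ -7.7 161.5  -2.3] spin -0.16
```

Inconclusive: the spread about the jaw axis grew. I'll look at the time series.

```bash
cat >> go.py <<'E'
def ser(n=16):
    A=[]
    for i in range(n):
        viewer.read_camera('wrist'); s=robot.get_state(); R=np.array(s['tcp_rot']); A.append(np.r_[(R.T@s['ft_force'])[0],(R.T@s['ft_torque'])[2]*1000,R[2,0]*1000])
    A=np.array(A); print('Fx',A[:,0].round(1)); print('Tz mNm',A[:,1].round(0),A[:,1].mean().round(1),'se',(A[:,1].std()/n**.5).round(1)); print('pitch mrad',A[:,2].round(0))
E
python3 -c "
from go import *
ser(10)"
```

```text
Fx [-0.3 -0.4 -0.5  0.2 -1.   0.4 -0.2 -1.1  0.8  0. ]
Tz mNm [  96. -106.  -82.  168.   -6. -134.  -10.  196.  -51. -192.] -12.2 se 38.7
pitch mrad [13. 13. 13. 13. 13. 13. 13. 13. 13. 13.]
```

>>> {"api": "jog_arm", "payload": {"motion": [{"offset":[50,0,0],"spin":0,"gripper":1},{"offset":[100,0,0],"spin":0,"gripper":1},{"offset":[150,0,0],"spin":0,"gripper":1},{"offset":[150,0,0],"spin":0,"gripper":1}]}}

```text
time: 7.4
tcp_pos: [0.5892, 0.2159, 0.184]
tcp_rot: [[0.997, 0.011, 0.074], [-0.074, 0.001, 0.997], [0.011, -1.0, 0.002]]
ft_force: [-1.5, 0.0, -3.2]
width: 0.499
```

```bash
python3 -c "
from go import *
ser(16)"
```

```text
Fx [-0.7 -0.8 -0.3 -1.  -0.8  0.6  0.2 -1.7 -0.7  0.5 -0.   0.1  0.3  0.6
  0.2 -0.2]
Tz mNm [  46. -163.  -61.  130.   80. -175.    2.   94.   -3. -135.  -60.  191.
   44. -120.  -75.   51.] -9.7 se 26.3
pitch mrad [10. 10. 11. 13. 14. 14. 15. 15. 15. 15. 14. 14. 14. 14. 14. 13.]
```

```bash
cat > fit.py <<'E'
import numpy as np
def fit(y):
    y=np.array(y,float);t=np.arange(len(y));b=None
    for w in np.linspace(.3,3.1,281):
        A=np.c_[np.ones_like(t),np.cos(w*t),np.sin(w*t)];c,*_=np.linalg.lstsq(A,y,rcond=None);r=((A@c-y)**2).sum()
        if b is None or r<b[0]: b=(r,w,c[0],np.hypot(*c[1:]))
    print('w/sample %.2f const %.1f amp %.0f rms %.0f'%(b[1],b[2],b[3],(b[0]/len(y))**.5))
E
python3 -c "
from fit import *
fit([96,-106,-82,168,-6,-134,-10,196,-51,-192]);fit([46,-163,-61,130,80,-175,2,94,-3,-135,-60,191,44,-120,-75,51])"
```

```text
w/sample 1.68 const -0.8 amp 168 rms 26
w/sample 1.56 const -8.7 amp 140 rms 35
```

>>> {"api": "jog_arm", "payload": {"motion": [{"offset":[0,0,0],"spin":0,"gripper":1},{"offset":[-50,0,0],"spin":0,"gripper":1},{"offset":[-100,0,0],"spin":0,"gripper":1},{"offset":[-150,0,0],"spin":0,"gripper":1},{"offset":[-150,0,0],"spin":0,"gripper":1}], "grip_force": 110}}

```text
time: 8.7
tcp_pos: [0.4285, 0.2279, 0.1826]
tcp_rot: [[0.998, 0.006, 0.07], [-0.07, 0.002, 0.998], [0.006, -1.0, 0.002]]
ft_force: [1.8, 0.2, -1.8]
width: 0.492
```

```bash
python3 -c "
from go import *
ser(10)"
```

```text
Fx [-1.3 -2.5 -0.2  1.6  2.5  2.6  0.5 -0.7 -2.2 -1.8]
Tz mNm [ 1543.  1398.    98. -1238. -1710. -1016.   200.  1297.  1675.  1167.] 341.4 se 381.6
pitch mrad [11. 14. 15. 15. 15. 15. 14. 14. 14. 13.]
```

>>> {"api": "jog_arm", "payload": {"motion": [{"offset":[50,0,0],"spin":0,"gripper":1},{"offset":[100,0,0],"spin":0,"gripper":1},{"offset":[150,0,0],"spin":0,"gripper":1},{"offset":[150,0,0],"spin":0,"gripper":1}]}}

```text
time: 9.6
tcp_pos: [0.5901, 0.2155, 0.1838]
tcp_rot: [[0.997, 0.011, 0.075], [-0.075, 0.001, 0.997], [0.011, -1.0, 0.002]]
ft_force: [-4.4, 0.1, -5.0]
width: 0.491
```

```bash
python3 -c "
from go import *
ser(10)"
```

```text
Fx [-3.2 -2.2 -0.2  1.8  2.2  1.4 -0.2 -1.4 -3.  -2.8]
Tz mNm [ 1306.   353.  -874. -1641. -1452.  -485.   689.  1586.  1578.   743.] 180.4 se 365.2
pitch mrad [10. 10. 11. 12. 13. 14. 15. 15. 15. 15.]
```

The oscillation is suddenly large, so I'm looking before doing anything else.

```bash
python3 -c "
from go import *
a=cam('scene')['pixels'][30:200,120:330]; b=cam('scene')['pixels'][30:200,120:330]; viewer.read_camera('top'); c=cam('scene')['pixels'][30:200,120:330]
im=np.vstack([np.hstack([a,b]),np.hstack([c,cam('wrist')['pixels'][100:270,150:360]])]); cv2.imwrite('pics/m1.png',cv2.cvtColor(cv2.resize(im,None,fx=1.7,fy=1.7),cv2.COLOR_RGB2BGR))
ser(8)"
```

```text
Fx [-0.8  0.1  1.4 -0.5 -0.5 -0.4  1.3 -0.6]
Tz mNm [  38.  598.  -30. -220.   11.  555. -604.   70.] 52.2 se 129.0
pitch mrad [13. 13. 13. 13. 13. 13. 13. 13.]
```

View pics/m1.png

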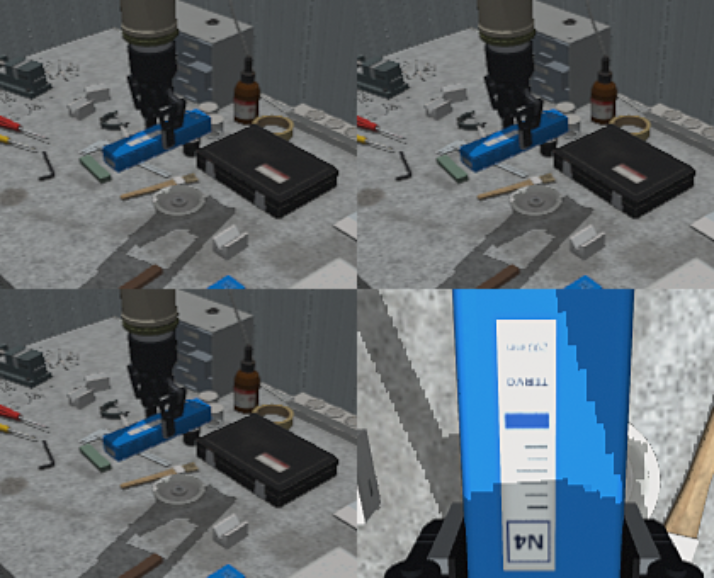

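The case sits level and firm in the grip, at about (155,140) in the first panel. The oscillation is therefore an aliased high-frequency contact vibration excited by the hard grip. I'll try a softer grip.

>>> {"api": "jog_arm", "payload": {"motion": [{"offset":[0,0,0],"spin":0,"gripper":1},{"offset":[-40,0,0],"spin":0,"gripper":1},{"offset":[-90,0,0],"spin":0,"gripper":1},{"offset":[-140,0,0],"spin":0,"gripper":1},{"offset":[-150,0,0],"spin":0,"gripper":1}], "grip_force": 35}}

```text
time: 11.25
tcp_pos: [0.4308, 0.2281, 0.1836]
tcp_rot: [[0.997, 0.008, 0.071], [-0.071, 0.002, 0.997], [0.008, -1.0, 0.003]]
ft_force: [-1.4, 0.2, -3.7]
width: 0.487
```

>>> {"api": "jog_arm", "payload": {"motion": [{"offset":[0,0,0],"spin":0,"gripper":1},{"offset":[0,0,0],"spin":0,"gripper":1}]}}

```text
time: 11.45
tcp_pos: [0.4313, 0.2282, 0.184]
tcp_rot: [[0.997, 0.01, 0.07], [-0.07, 0.002, 0.998], [0.009, -1.0, 0.003]]
ft_force: [2.6, -0.2, -2.4]
width: 0.494
```

```bash
python3 -c "
from go import *
ser(8)"
```

```text
Fx [-2.7  1.3 -1.  -1.4  3.  -2.1  2.2 -0.7]
Tz mNm [ 1445. -1355.   651.   234. -1048.  1439. -1328.   558.] 74.5 se 387.3
pitch mrad [10. 10.  9.  9.  9.  8.  8.  8.]
```

>>> {"api": "jog_arm", "payload": {"motion": [{"offset":[50,0,0],"spin":0,"gripper":1},{"offset":[100,0,0],"spin":0,"gripper":1},{"offset":[150,0,0],"spin":0,"gripper":1},{"offset":[150,0,0],"spin":0,"gripper":1},{"offset":[150,0,0],"spin":0,"gripper":1}]}}

```text
time: 12.35
tcp_pos: [0.5813, 0.2166, 0.1827]
tcp_rot: [[0.997, 0.005, 0.073], [-0.073, 0.001, 0.997], [0.005, -1.0, 0.002]]
ft_force: [-0.2, 0.4, -2.5]
width: 0.492
```

```bash
python3 -c "
from go import *
ser(8)"
```

```text
Fx [-1.7  0.4 -1.5  0.1 -0.7 -0.7  0.7 -0.6]
Tz mNm [ 664. -561.  415. -311.  -28.  337. -461.  657.] 88.9 se 163.9
pitch mrad [ 6.  7.  8.  9.  9. 10. 10.  9.]
```

The vibration persists. The quiet early readings suggest this case has no ball, and I'll use another case for comparison. Put this one back.

```bash
python3 go.py .4325 .2266 .019 -4.1
```

```text
t 12.75 pos [0.5806 0.2175 0.1857] yaw -4.06 w 0.492 F [-0.51  0.14 -3.88] T [ 0.032  0.656 -0.136]
offset mm [-149.9  165.3   -2. ] spin 0.04
```

>>> {"api": "jog_arm", "payload": {"motion": [{"offset":[-50,10,-1],"spin":0,"gripper":1},{"offset":[-95,35,-2],"spin":0,"gripper":1},{"offset":[-130,70,-2],"spin":0,"gripper":1},{"offset":[-150,110,-2],"spin":0,"gripper":1},{"offset":[-150,130,-2],"spin":0,"gripper":1}]}}

```text
time: 13.25
tcp_pos: [0.4264, 0.2257, 0.0504]
tcp_rot: [[0.998, 0.004, 0.069], [-0.069, 0.0, 0.998], [0.004, -1.0, 0.001]]
ft_force: [-0.3, -0.7, -3.4]
width: 0.494
```

```bash
python3 go.py .4325 .2266 .019 -4.1
```

```text
t 13.25 pos [0.4264 0.2257 0.0504] yaw -3.95 w 0.494 F [-0.27 -0.72 -3.42] T [-0.065 -0.096 -0.038]
offset mm [ 5.9 31.4  1.2] spin 0.15
```

>>> {"api": "jog_arm", "payload": {"motion": [{"offset":[4,15,1],"spin":0,"gripper":1},{"offset":[4,26,1],"spin":0,"gripper":1},{"offset":[4,31,1],"spin":0,"gripper":1},{"offset":[4,32,1],"spin":0,"gripper":1},{"offset":[4,32,1],"spin":0,"gripper":1}]}}

```text
time: 13.75
tcp_pos: [0.4314, 0.2267, 0.0193]
tcp_rot: [[0.998, 0.005, 0.069], [-0.069, 0.001, 0.998], [0.005, -1.0, 0.001]]
ft_force: [1.3, -0.2, -2.3]
width: 0.491
```

>>> {"api": "jog_arm", "payload": {"motion": [{"offset":[0,0,0],"spin":0,"gripper":-1},{"offset":[0,0,0],"spin":0,"gripper":-1},{"offset":[0,0,0],"spin":0,"gripper":-1},{"offset":[0,0,0],"spin":0,"gripper":-1},{"offset":[0,0,0],"spin":0,"gripper":-1}]}}

```text
time: 14.25
tcp_pos: [0.4316, 0.2268, 0.0195]
tcp_rot: [[0.998, 0.005, 0.069], [-0.069, 0.001, 0.998], [0.005, -1.0, 0.002]]
ft_force: [0.6, -0.3, -0.7]
width: 0.998
```

>>> {"api": "jog_arm", "payload": {"motion": [{"offset":[0,-20,0],"spin":0,"gripper":-1},{"offset":[0,-60,0],"spin":0,"gripper":-1},{"offset":[0,-100,0],"spin":0,"gripper":-1},{"offset":[0,-110,0],"spin":0,"gripper":-1}]}}

```text
time: 14.65
tcp_pos: [0.4337, 0.2278, 0.1347]
tcp_rot: [[0.998, 0.013, 0.069], [-0.069, 0.004, 0.998], [0.012, -1.0, 0.005]]
ft_force: [1.4, 0.7, 0.9]
width: 1.0
```

```bash
python3 go.py .4474 -.0058 .12 -2.2
```

```text
t 14.65 pos [0.4337 0.2278 0.1347] yaw -3.96 w 1.0 F [1.39 0.66 0.88] T [ 0.005 -0.013  0.005]
offset mm [  29.7   13.9 -232.2] spin -1.76
```

>>> {"api": "jog_arm", "payload": {"motion": [{"offset":[6,2,-50],"spin":-1.7,"gripper":-1},{"offset":[12,5,-100],"spin":-1.7,"gripper":-1},{"offset":[18,8,-150],"spin":-1.7,"gripper":-1},{"offset":[24,11,-200],"spin":-1.7,"gripper":-1},{"offset":[30,14,-232],"spin":-1.7,"gripper":-1}]}}

```text
time: 15.15
tcp_pos: [0.4472, -0.0084, 0.1195]
tcp_rot: [[0.999, 0.012, 0.041], [-0.041, 0.003, 0.999], [0.012, -1.0, 0.004]]
ft_force: [0.7, 1.0, -0.2]
width: 1.004
```

```bash
python3 -c "
from go import *
from loc import cases
go(.4474,-.0058,.018,-2.2)
c=cam('wrist','w2.png')
for q in cases(c): print(q[0].round(4),np.degrees(q[1]).round(2),np.round(q[2],1))
go(.4474,-.0058,.018,-2.2)"
```

```text
t 15.15 pos [ 0.4472 -0.0084  0.1195] yaw -2.33 w 1.004 F [ 0.66  0.99 -0.23] T [-0.038 -0.011 -0.071]
offset mm [ -1.1 101.5   2.2] spin -0.13
[0.4627 0.1806] 11.6 [ 27.3 130.4]
[ 0.4469 -0.0081] -2.07 [ 41.1 196. ]
[ 0.4356 -0.1916] -16.59 [ 39.7 197.5]
t 15.2 pos [ 0.4476 -0.0119  0.1191] yaw -2.4 w 0.999 F [ 0.64 -3.26  0.31] T [-0.121  0.018  0.038]
offset mm [ -1.7 101.1   5.9] spin -0.2
```

>>> {"api": "jog_arm", "payload": {"motion": [{"offset":[-1,30,5],"spin":0,"gripper":-1},{"offset":[-1,70,5],"spin":0,"gripper":-1},{"offset":[-1,98,5],"spin":0,"gripper":-1},{"offset":[-1,100,5],"spin":0,"gripper":-1},{"offset":[-1,100,5],"spin":0,"gripper":-1}], "grip_force": 40}}

```text
time: 15.7
tcp_pos: [0.4473, -0.0065, 0.0188]
tcp_rot: [[0.999, 0.01, 0.042], [-0.042, 0.001, 0.999], [0.01, -1.0, 0.002]]
ft_force: [0.2, 1.2, 0.7]
width: 1.002
```

>>> {"api": "jog_arm", "payload": {"motion": [{"offset":[0,0,0],"spin":0,"gripper":1},{"offset":[0,0,0],"spin":0,"gripper":1},{"offset":[0,0,0],"spin":0,"gripper":1},{"offset":[0,0,0],"spin":0,"gripper":1},{"offset":[0,0,0],"spin":0,"gripper":1}]}}

```text
time: 16.2
tcp_pos: [0.4487, -0.0066, 0.0204]
tcp_rot: [[0.999, 0.013, 0.042], [-0.042, 0.001, 0.999], [0.013, -1.0, 0.001]]
ft_force: [-0.4, 0.1, 7.1]
width: 0.506
```

>>> {"api": "jog_arm", "payload": {"motion": [{"offset":[0,-20,0],"spin":0,"gripper":1},{"offset":[0,-60,0],"spin":0,"gripper":1},{"offset":[0,-110,0],"spin":0,"gripper":1},{"offset":[0,-150,0],"spin":0,"gripper":1},{"offset":[0,-160,0],"spin":0,"gripper":1}]}}

```text
time: 16.7
tcp_pos: [0.4495, -0.0071, 0.1866]
tcp_rot: [[0.999, 0.022, 0.041], [-0.041, -0.0, 0.999], [0.022, -1.0, 0.001]]
ft_force: [0.6, -1.1, -1.8]
width: 0.502
```

```bash
sed -i "s/R\[2,0\]\*1000\])/R[2,0]*1000,s['joint_efforts'][4]*1000,(R.T@s['ft_force'])[1]])/; s/print('pitch mrad',A\[:,2\].round(0))/print('pitch',A[:,2].round(0)); print('J5',A[:,3].round(0),'W',A[:,4].mean().round(2))/" go.py; python3 -c "
from go import *
ser(5)"
```

```text
Fx [ 1.5 -0.4 -0.4 -0.9 -0.1]
Tz mNm [-22. -40.  61.  93.  21.] 22.7 se 22.2
pitch [21. 18. 14. 11. 10.]
J5 [ 226.  440.   29. -115. -135.] W 1.8
```

>>> {"api": "jog_arm", "payload": {"motion": [{"offset":[50,0,0],"spin":0,"gripper":1},{"offset":[100,0,0],"spin":0,"gripper":1},{"offset":[150,0,0],"spin":0,"gripper":1},{"offset":[150,0,0],"spin":0,"gripper":1},{"offset":[150,0,0],"spin":0,"gripper":1}]}}

```text
time: 17.45
tcp_pos: [0.5938, -0.0127, 0.1749]
tcp_rot: [[0.999, 0.002, 0.042], [-0.042, 0.002, 0.999], [0.002, -1.0, 0.002]]
ft_force: [-1.2, 0.5, -1.6]
width: 0.505
```

```bash
python3 -c "
from go import *
ser(6)"
```

```text
Fx [ 0.2 -0.2  0.5 -0.5  0.3 -0.4]
Tz mNm [ 39.  -0. -36.  48.   8.  -3.] 9.2 se 11.4
pitch [ 4.  6.  8. 10. 11. 11.]
J5 [-207. -127.  -95.  -84.  -80.  -80.] W 1.32
```

>>> {"api": "jog_arm", "payload": {"motion": [{"offset":[-50,0,0],"spin":0,"gripper":1},{"offset":[-100,0,0],"spin":0,"gripper":1},{"offset":[-150,0,0],"spin":0,"gripper":1},{"offset":[-150,0,0],"spin":0,"gripper":1},{"offset":[-150,0,0],"spin":0,"gripper":1}]}}

```text
time: 18.25
tcp_pos: [0.4438, -0.0065, 0.1798]
tcp_rot: [[0.999, 0.014, 0.042], [-0.042, 0.001, 0.999], [0.014, -1.0, 0.001]]
ft_force: [1.4, 0.6, -0.7]
width: 0.506
```

```bash
python3 -c "
from go import *
ser(6)"
```

```text
Fx [ 0.6 -0.2  0.3  0.2 -0.5 -0. ]
Tz mNm [ 44. -51.   6. -14. -29.  40.] -0.7 se 14.1
pitch [15. 15. 14. 13. 13. 12.]
J5 [210.  56. -25. -65. -84. -91.] W 1.75
```

>>> {"api": "jog_arm", "payload": {"motion": [{"offset":[50,0,0],"spin":0,"gripper":1},{"offset":[100,0,0],"spin":0,"gripper":1},{"offset":[150,0,0],"spin":0,"gripper":1},{"offset":[150,0,0],"spin":0,"gripper":1},{"offset":[150,0,0],"spin":0,"gripper":1}]}}

```text
time: 19.05
tcp_pos: [0.5962, -0.0129, 0.1786]
tcp_rot: [[0.999, 0.008, 0.041], [-0.041, 0.002, 0.999], [0.007, -1.0, 0.002]]
ft_force: [-1.3, -1.0, -2.5]
width: 0.507
```

```bash
python3 -c "
from go import *
ser(6)"
```

```text
Fx [-0.9  0.1 -1.6  0.2 -0.  -0.1]
Tz mNm [ 54.  53.  37. -37.  -2.  22.] 21.2 se 13.3
pitch [ 9. 11. 12. 13. 13. 14.]
J5 [-241. -164. -131. -116. -109. -105.] W 1.51
```

>>> {"api": "jog_arm", "payload": {"motion": [{"offset":[-50,0,0],"spin":0,"gripper":1},{"offset":[-100,0,0],"spin":0,"gripper":1},{"offset":[-150,0,0],"spin":0,"gripper":1},{"offset":[-150,0,0],"spin":0,"gripper":1},{"offset":[-150,0,0],"spin":0,"gripper":1}]}}

```text
time: 19.85
tcp_pos: [0.4445, -0.0066, 0.1812]
tcp_rot: [[0.999, 0.017, 0.042], [-0.042, 0.001, 0.999], [0.017, -1.0, 0.001]]
ft_force: [0.0, 0.3, -1.3]
width: 0.508
```

```bash
python3 -c "
from go import *
ser(4); go(.4485,-.0066,.02,-2.3)"
```

```text
Fx [0.9 1.  0.1 0.3]
Tz mNm [-6. 12.  2. 30.] 9.4 se 6.7
pitch [18. 17. 17. 16.]
J5 [191.  38. -43. -83.] W 1.23
t 20.05 pos [ 0.447  -0.0068  0.1814] yaw -2.38 w 0.508 F [ 0.33  0.28 -1.2 ] T [0.049 0.028 0.025]
offset mm [-1.000e+00  1.614e+02  1.000e-01] spin -0.08
```

Case 1 is quiet: +15 ± 9 at the front against +4 ± 8 mN m at the back, where a ball would give 77. Set it down.

>>> {"api": "jog_arm", "payload": {"motion": [{"offset":[-1,50,0],"spin":0,"gripper":1},{"offset":[-1,100,0],"spin":0,"gripper":1},{"offset":[-1,130,0],"spin":0,"gripper":1},{"offset":[-1,145,0],"spin":0,"gripper":1},{"offset":[-1,145,0],"spin":0,"gripper":1}]}}

```text
time: 20.55
tcp_pos: [0.4466, -0.0065, 0.0335]
tcp_rot: [[0.999, 0.01, 0.042], [-0.042, 0.001, 0.999], [0.01, -1.0, 0.002]]
ft_force: [-0.4, 0.5, -0.5]
width: 0.503
```

```bash
python3 go.py .4485 -.0066 .0195 -2.3
```

```text
t 20.55 pos [ 0.4466 -0.0065  0.0335] yaw -2.38 w 0.503 F [-0.39  0.54 -0.52] T [ 0.003 -0.004  0.025]
offset mm [ 1.7 14.1 -0.1] spin -0.08
```

>>> {"api": "jog_arm", "payload": {"motion": [{"offset":[1,8,0],"spin":0,"gripper":1},{"offset":[1,13,0],"spin":0,"gripper":1},{"offset":[1,14,0],"spin":0,"gripper":1},{"offset":[1,14,0],"spin":0,"gripper":1}]}}

```text
time: 20.95
tcp_pos: [0.4488, -0.0066, 0.0204]
tcp_rot: [[0.999, 0.012, 0.042], [-0.042, 0.001, 0.999], [0.012, -1.0, 0.002]]
ft_force: [0.6, 0.7, 0.2]
width: 0.505
```

>>> {"api": "jog_arm", "payload": {"motion": [{"offset":[0,0,0],"spin":0,"gripper":-1},{"offset":[0,0,0],"spin":0,"gripper":-1},{"offset":[0,0,0],"spin":0,"gripper":-1},{"offset":[0,0,0],"spin":0,"gripper":-1},{"offset":[0,0,0],"spin":0,"gripper":-1}]}}

```text
time: 21.45
tcp_pos: [0.4487, -0.0066, 0.0204]
tcp_rot: [[0.999, 0.012, 0.041], [-0.041, 0.001, 0.999], [0.012, -1.0, 0.002]]
ft_force: [0.0, 0.3, 0.0]
width: 0.998
```

>>> {"api": "jog_arm", "payload": {"motion": [{"offset":[0,-20,0],"spin":0,"gripper":-1},{"offset":[0,-60,0],"spin":0,"gripper":-1},{"offset":[0,-100,0],"spin":0,"gripper":-1},{"offset":[0,-100,0],"spin":0,"gripper":-1}]}}

```text
time: 21.85
tcp_pos: [0.4516, -0.0073, 0.1267]
tcp_rot: [[0.999, 0.022, 0.041], [-0.041, -0.0, 0.999], [0.022, -1.0, 0.001]]
ft_force: [0.9, -0.1, 0.1]
width: 1.002
```

```bash
python3 go.py .4305 -.2095 .12 -18.5
```

```text
t 21.85 pos [ 0.4516 -0.0073  0.1267] yaw -2.38 w 1.002 F [ 0.93 -0.1   0.11] T [ 0.054  0.005 -0.058]
offset mm [ -12.8    6.2 -202.9] spin 16.12
```

```bash
python3 -c "
from go import *
for i in range(4): viewer.read_camera('wrist')
print(np.array(robot.get_state()['tcp_rot'])[2].round(3))
go(.4305,-.2095,.12,-18.5)"
```

```text
[ 0.01  -1.     0.002]
t 22.05 pos [ 0.4468 -0.0067  0.1193] yaw -2.38 w 1.001 F [-0.49  0.98 -1.02] T [ 0.016 -0.005 -0.019]
offset mm [  -7.8   -1.2 -203.3] spin 16.12
```

>>> {"api": "jog_arm", "payload": {"motion": [{"offset":[-2,0,-50],"spin":6,"gripper":-1},{"offset":[-4,0,-100],"spin":12,"gripper":-1},{"offset":[-6,0,-150],"spin":16,"gripper":-1},{"offset":[-8,-1,-195],"spin":16,"gripper":-1},{"offset":[-8,-1,-203],"spin":16,"gripper":-1}]}}

```text
time: 22.55
tcp_pos: [0.4287, -0.2127, 0.1183]
tcp_rot: [[0.948, 0.008, 0.319], [-0.319, 0.001, 0.948], [0.007, -1.0, 0.004]]
ft_force: [0.6, 0.3, 0.7]
width: 0.998
```

```bash
python3 -c "
from go import *
from loc import cases
viewer.read_camera('wrist');c=cam('wrist','w3.png')
for q in cases(c): print(q[0].round(4),np.degrees(q[1]).round(2),np.round(q[2],1))
go(.4305,-.2095,.0195,-18.5)"
```

```text
[ 0.445  -0.0349] -4.95 [ 34.8 197.5]
[ 0.4298 -0.2107] -18.47 [ 42.3 196.2]
t 22.65 pos [ 0.4291 -0.2097  0.1181] yaw -18.55 w 1.003 F [-0.22  1.52  0.78] T [-0.034 -0.004 -0.013]
offset mm [ 0.7 98.6  0.1] spin -0.05
```

>>> {"api": "jog_arm", "payload": {"motion": [{"offset":[1,30,0],"spin":0,"gripper":-1},{"offset":[1,70,0],"spin":0,"gripper":-1},{"offset":[1,98,0],"spin":0,"gripper":-1},{"offset":[1,98,0],"spin":0,"gripper":-1},{"offset":[1,98,0],"spin":0,"gripper":-1}]}}

```text
time: 23.15
tcp_pos: [0.4302, -0.208, 0.0196]
tcp_rot: [[0.949, 0.005, 0.317], [-0.317, 0.005, 0.949], [0.003, -1.0, 0.006]]
ft_force: [0.2, -0.4, 0.6]
width: 1.002
```

>>> {"api": "jog_arm", "payload": {"motion": [{"offset":[0,0,0],"spin":0,"gripper":1},{"offset":[0,0,0],"spin":0,"gripper":1},{"offset":[0,0,0],"spin":0,"gripper":1},{"offset":[0,0,0],"spin":0,"gripper":1},{"offset":[0,0,0],"spin":0,"gripper":1}]}}

```text
time: 23.65
tcp_pos: [0.4315, -0.2087, 0.0214]
tcp_rot: [[0.948, 0.008, 0.317], [-0.317, 0.004, 0.948], [0.006, -1.0, 0.006]]
ft_force: [-0.4, 1.6, 7.7]
width: 0.504
```

>>> {"api": "jog_arm", "payload": {"motion": [{"offset":[0,-20,0],"spin":0,"gripper":1},{"offset":[0,-60,0],"spin":0,"gripper":1},{"offset":[0,-110,0],"spin":0,"gripper":1},{"offset":[0,-150,0],"spin":0,"gripper":1},{"offset":[0,-150,0],"spin":0,"gripper":1}]}}

```text
time: 24.15
tcp_pos: [0.4339, -0.2115, 0.179]
tcp_rot: [[0.948, 0.018, 0.317], [-0.317, -0.003, 0.948], [0.018, -1.0, 0.003]]
ft_force: [0.8, -0.8, -2.0]
width: 0.505
```

>>> {"api": "jog_arm", "payload": {"motion": [{"offset":[50,0,0],"spin":0,"gripper":1},{"offset":[100,0,0],"spin":0,"gripper":1},{"offset":[150,0,0],"spin":0,"gripper":1},{"offset":[150,0,0],"spin":0,"gripper":1},{"offset":[150,0,0],"spin":0,"gripper":1}]}}

```text
time: 24.65
tcp_pos: [0.5761, -0.2588, 0.1791]
tcp_rot: [[0.948, 0.015, 0.317], [-0.317, -0.001, 0.949], [0.014, -1.0, 0.004]]
ft_force: [0.1, 0.0, -2.0]
width: 0.5
```

```bash
python3 -c "
from go import *
ser(6)"
```

```text
Fx [-0.8 -0.  -0.7 -1.   0.3  0.5]
Tz mNm [ -5.  32.  58.  58. -15.  72.] 33.5 se 13.5
pitch [15. 17. 18. 19. 19. 20.]
J5 [-317. -229. -183. -161. -150. -145.] W 1.89
```

>>> {"api": "jog_arm", "payload": {"motion": [{"offset":[-50,0,0],"spin":0,"gripper":1},{"offset":[-100,0,0],"spin":0,"gripper":1},{"offset":[-150,0,0],"spin":0,"gripper":1},{"offset":[-150,0,0],"spin":0,"gripper":1},{"offset":[-150,0,0],"spin":0,"gripper":1}]}}

```text
time: 25.45
tcp_pos: [0.432, -0.2109, 0.1805]
tcp_rot: [[0.948, 0.021, 0.318], [-0.318, -0.005, 0.948], [0.022, -1.0, 0.002]]
ft_force: [-0.0, -0.8, -1.7]
width: 0.506
```

```bash
python3 -c "
from go import *
ser(6)"
```

```text
Fx [ 0.5 -0.  -0.4  0.6  0.2  0.6]
Tz mNm [-16.  11. -21. -26. 106.  23.] 13.0 se 18.4
pitch [23. 23. 23. 22. 21. 20.]
J5 [ 158.    6.  -79. -122. -143. -151.] W 1.33
```

Not decisive yet. The wrist joint's effort is nearly noise-free, so I'll hold after a forward stop and watch it. A ball would change it by up to 0.08 N m.

```bash
cat > j.py <<'E'
from station import robot; import numpy as np
s=robot.get_state();R=np.array(s['tcp_rot']);print('t %.2f J5 %.0f J4 %.0f J3 %.0f J2 %.0f pitch %.1f Tz %.0f qv %.4f x %.4f'%(s['time'],s['joint_efforts'][4]*1e3,s['joint_efforts'][3]*1e3,s['joint_efforts'][2]*1e3,s['joint_efforts'][1]*1e3,R[2,0]*1e3,(R.T@s['ft_torque'])[2]*1e3,s['qvel'][4],s['tcp_pos'][0]))
E
python3 j.py
```

```text
t 25.75 J5 -151 J4 54 J3 -49972 J2 -41250 pitch 20.3 Tz 23 qv 0.0019 x 0.4343
```

>>> {"api": "jog_arm", "payload": {"motion": [{"offset":[50,0,0],"spin":0,"gripper":1},{"offset":[100,0,0],"spin":0,"gripper":1},{"offset":[150,0,0],"spin":0,"gripper":1},{"offset":[150,0,0],"spin":0,"gripper":1},{"offset":[150,0,0],"spin":0,"gripper":1}]}}

```text
time: 26.25
tcp_pos: [0.5772, -0.2594, 0.1809]
tcp_rot: [[0.948, 0.017, 0.316], [-0.316, -0.002, 0.949], [0.016, -1.0, 0.003]]
ft_force: [-1.9, 0.5, -0.9]
width: 0.503
```

```bash
python3 j.py
```

```text
t 26.25 J5 -442 J4 102 J3 -51312 J2 -60339 pitch 16.5 Tz 53 qv 0.0038 x 0.5772
```

>>> {"api": "jog_arm", "payload": {"motion": [{"offset":[0,0,0],"spin":0,"gripper":1},{"offset":[0,0,0],"spin":0,"gripper":1},{"offset":[0,0,0],"spin":0,"gripper":1},{"offset":[0,0,0],"spin":0,"gripper":1}]}}

```text
time: 26.65
tcp_pos: [0.5769, -0.2594, 0.182]
tcp_rot: [[0.948, 0.018, 0.317], [-0.317, -0.003, 0.949], [0.018, -1.0, 0.003]]
ft_force: [-0.1, -0.5, -1.9]
width: 0.506
```

```bash
python3 j.py
```

```text
t 26.65 J5 -128 J4 48 J3 -49892 J2 -62097 pitch 18.0 Tz -12 qv 0.0007 x 0.5769
```

>>> {"api": "jog_arm", "payload": {"motion": [{"offset":[0,0,0],"spin":0,"gripper":1},{"offset":[0,0,0],"spin":0,"gripper":1},{"offset":[0,0,0],"spin":0,"gripper":1},{"offset":[0,0,0],"spin":0,"gripper":1},{"offset":[0,0,0],"spin":0,"gripper":1}]}}

```text
time: 27.15
tcp_pos: [0.5769, -0.2594, 0.1819]
tcp_rot: [[0.948, 0.018, 0.317], [-0.317, -0.003, 0.949], [0.018, -1.0, 0.003]]
ft_force: [-0.4, -0.2, -1.2]
width: 0.505
```

```bash
python3 j.py
```

```text
t 27.15 J5 -133 J4 46 J3 -50111 J2 -62554 pitch 17.8 Tz -30 qv 0.0001 x 0.5769
```

>>> {"api": "jog_arm", "payload": {"motion": [{"offset":[-50,0,0],"spin":0,"gripper":1},{"offset":[-100,0,0],"spin":0,"gripper":1},{"offset":[-150,0,0],"spin":0,"gripper":1},{"offset":[-150,0,0],"spin":0,"gripper":1},{"offset":[-150,0,0],"spin":0,"gripper":1}]}}

```text
time: 27.65
tcp_pos: [0.4337, -0.2115, 0.1792]
tcp_rot: [[0.948, 0.019, 0.317], [-0.317, -0.003, 0.948], [0.019, -1.0, 0.003]]
ft_force: [1.0, -0.0, -0.6]
width: 0.503
```

```bash
python3 j.py
```

```text
t 27.65 J5 420 J4 1 J3 -46215 J2 -40995 pitch 18.6 Tz -13 qv -0.0134 x 0.4337
```

>>> {"api": "jog_arm", "payload": {"motion": [{"offset":[0,0,0],"spin":0,"gripper":1},{"offset":[0,0,0],"spin":0,"gripper":1},{"offset":[0,0,0],"spin":0,"gripper":1},{"offset":[0,0,0],"spin":0,"gripper":1}]}}

```text
time: 28.05
tcp_pos: [0.4343, -0.2118, 0.1792]
tcp_rot: [[0.948, 0.018, 0.317], [-0.317, -0.003, 0.948], [0.018, -1.0, 0.003]]
ft_force: [-0.8, -0.1, -2.4]
width: 0.507
```

```bash
python3 j.py
```

```text
t 28.05 J5 -146 J4 55 J3 -50060 J2 -41051 pitch 18.5 Tz 24 qv 0.0007 x 0.4343
```

Case 2 shows no shift: about −131 at the front and −146 at the back, the same +11 to +15 pose effect as case 1. A ball would give −77. That leaves case 0, whose shaking did set off abnormal vibration. I'll put case 2 back and confirm on case 0.

```bash
python3 go.py .4315 -.2087 .0212 -18.5
```

```text
t 28.05 pos [ 0.4343 -0.2118  0.1792] yaw -18.47 w 0.507 F [-0.79 -0.1  -2.41] T [0.044 0.011 0.037]
offset mm [ -6.6 158.    1.6] spin 0.03
```

>>> {"api": "jog_arm", "payload": {"motion": [{"offset":[-5,50,1],"spin":0,"gripper":1},{"offset":[-6,95,1],"spin":0,"gripper":1},{"offset":[-6,125,1],"spin":0,"gripper":1},{"offset":[-6,145,1],"spin":0,"gripper":1},{"offset":[-6,145,1],"spin":0,"gripper":1}]}}

```text
time: 28.55
tcp_pos: [0.4292, -0.2078, 0.0306]
tcp_rot: [[0.948, 0.012, 0.317], [-0.317, 0.0, 0.949], [0.012, -1.0, 0.004]]
ft_force: [-0.2, 0.4, -1.2]
width: 0.506
```

```bash
python3 go.py .4315 -.2087 .0205 -18.5
```

```text
t 28.55 pos [ 0.4292 -0.2078  0.0306] yaw -18.47 w 0.506 F [-0.15  0.44 -1.17] T [ 0.032 -0.011 -0.015]
offset mm [ 2.3 10.1 -0.2] spin 0.03
```

>>> {"api": "jog_arm", "payload": {"motion": [{"offset":[2,6,0],"spin":0,"gripper":1},{"offset":[2,10,0],"spin":0,"gripper":1},{"offset":[2,10,0],"spin":0,"gripper":1},{"offset":[2,10,0],"spin":0,"gripper":1}]}}

```text
time: 28.95
tcp_pos: [0.4322, -0.209, 0.0217]
tcp_rot: [[0.948, 0.014, 0.317], [-0.317, -0.001, 0.949], [0.014, -1.0, 0.004]]
ft_force: [0.2, -0.9, 0.5]
width: 0.501
```

>>> {"api": "jog_arm", "payload": {"motion": [{"offset":[0,0,0],"spin":0,"gripper":-1},{"offset":[0,0,0],"spin":0,"gripper":-1},{"offset":[0,0,0],"spin":0,"gripper":-1},{"offset":[0,0,0],"spin":0,"gripper":-1},{"offset":[0,0,0],"spin":0,"gripper":-1}]}}

```text
time: 29.45
tcp_pos: [0.4322, -0.209, 0.0217]
tcp_rot: [[0.948, 0.014, 0.317], [-0.317, -0.001, 0.949], [0.014, -1.0, 0.004]]
ft_force: [0.4, -0.8, 0.6]
width: 1.003
```

>>> {"api": "jog_arm", "payload": {"motion": [{"offset":[0,-40,0],"spin":0,"gripper":-1},{"offset":[0,-85,0],"spin":0,"gripper":-1},{"offset":[0,-100,0],"spin":0,"gripper":-1},{"offset":[0,-100,0],"spin":0,"gripper":-1},{"offset":[0,-100,0],"spin":0,"gripper":-1}]}}

```text
time: 29.95
tcp_pos: [0.4308, -0.209, 0.1216]
tcp_rot: [[0.948, 0.015, 0.317], [-0.317, -0.001, 0.949], [0.014, -1.0, 0.004]]
ft_force: [-0.3, 0.6, -1.3]
width: 1.0
```

```bash
python3 -c "
from go import *
from loc import cases
c=cam('top','t2.png')
for q in cases(c): print(q[0].round(4),np.degrees(q[1]).round(2),np.round(q[2],1))
go(.4316,.2268,.12,-4)"
```

```text
[0.4271 0.2244] -2.76 [ 44.9 196.8]
[ 0.4474 -0.0063] -2.1 [ 41.5 197.3]
t 30.0 pos [ 0.4301 -0.2086  0.1206] yaw -18.47 w 1.002 F [-0.23  0.25 -1.21] T [0.024 0.008 0.006]
offset mm [-136.5    0.7  413.4] spin -14.47
```

View pics/t2.png

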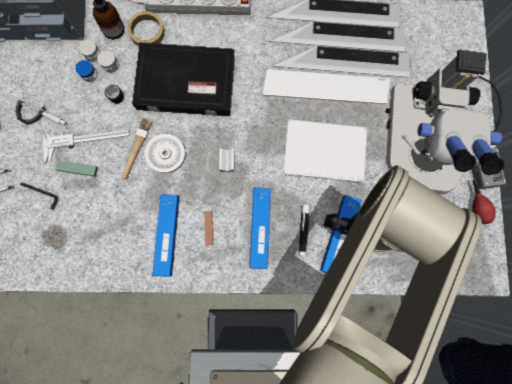

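All three cases are flat at about (166,235), (261,228) and (341,235). The stone, pen, V block and cup wheel have not moved. Go to case 0.

>>> {"api": "jog_arm", "payload": {"motion": [{"offset":[-16,0,49],"spin":-5,"gripper":-1},{"offset":[-32,0,98],"spin":-10,"gripper":-1},{"offset":[-48,0,145],"spin":-15.5,"gripper":-1},{"offset":[-64,0,190],"spin":-15.5,"gripper":-1},{"offset":[-80,0,235],"spin":-15.5,"gripper":-1}]}}

```text
time: 30.5
tcp_pos: [0.427, 0.0416, 0.1188]
tcp_rot: [[0.999, 0.01, 0.052], [-0.052, 0.0, 0.999], [0.01, -1.0, 0.001]]
ft_force: [1.1, 0.5, 0.8]
width: 0.999
```

```bash
python3 go.py .4275 .2265 .12 -2.8
```

```text
t 30.5 pos [0.427  0.0416 0.1188] yaw -2.98 w 0.999 F [1.12 0.46 0.81] T [ 0.002 -0.023  0.003]
offset mm [ -9.1  -1.1 184.7] spin -0.18
```

>>> {"api": "jog_arm", "payload": {"motion": [{"offset":[-3,0,50],"spin":0,"gripper":-1},{"offset":[-6,0,100],"spin":0,"gripper":-1},{"offset":[-8,0,150],"spin":0,"gripper":-1},{"offset":[-9,0,183],"spin":0,"gripper":-1},{"offset":[-9,0,184],"spin":0,"gripper":-1}]}}

```text
time: 31.0
tcp_pos: [0.4259, 0.2292, 0.117]
tcp_rot: [[0.999, 0.007, 0.048], [-0.048, 0.0, 0.999], [0.007, -1.0, 0.001]]
ft_force: [-0.6, -1.0, -0.5]
width: 1.001
```

```bash
python3 -c "
from go import *
from loc import cases
c=cam('wrist','w4.png')
for q in cases(c): print(q[0].round(4),np.degrees(q[1]).round(2),np.round(q[2],1))
go(.4275,.2265,.0205,-2.8)"
```

```text
[0.4262 0.227 ] -2.84 [ 42.3 195.2]
[0.4454 0.036 ] -16.81 [ 36.9 184.1]
t 31.05 pos [0.426  0.2273 0.1169] yaw -2.76 w 1.002 F [ 0.4  -0.87 -0.  ] T [ 0.025 -0.031 -0.004]
offset mm [ 0.9 96.4 -0.7] spin 0.04
```

>>> {"api": "jog_arm", "payload": {"motion": [{"offset":[1,30,0],"spin":0,"gripper":-1},{"offset":[1,70,0],"spin":0,"gripper":-1},{"offset":[1,96,0],"spin":0,"gripper":-1},{"offset":[1,96,0],"spin":0,"gripper":-1},{"offset":[1,96,0],"spin":0,"gripper":-1}], "grip_force": 40}}

```text
time: 31.55
tcp_pos: [0.4269, 0.226, 0.0203]
tcp_rot: [[0.999, 0.004, 0.049], [-0.049, -0.002, 0.999], [0.004, -1.0, -0.002]]
ft_force: [-0.1, -0.3, 0.6]
width: 1.001
```

>>> {"api": "jog_arm", "payload": {"motion": [{"offset":[0,0,0],"spin":0,"gripper":1},{"offset":[0,0,0],"spin":0,"gripper":1},{"offset":[0,0,0],"spin":0,"gripper":1},{"offset":[0,0,0],"spin":0,"gripper":1},{"offset":[0,0,0],"spin":0,"gripper":1}]}}

```text
time: 32.05
tcp_pos: [0.4281, 0.2264, 0.0219]
tcp_rot: [[0.999, 0.007, 0.049], [-0.049, -0.001, 0.999], [0.007, -1.0, -0.001]]
ft_force: [-0.9, -1.3, 7.8]
width: 0.506
```

>>> {"api": "jog_arm", "payload": {"motion": [{"offset":[0,-40,0],"spin":0,"gripper":1},{"offset":[0,-90,0],"spin":0,"gripper":1},{"offset":[0,-140,0],"spin":0,"gripper":1},{"offset":[0,-150,0],"spin":0,"gripper":1},{"offset":[0,-150,0],"spin":0,"gripper":1}]}}

```text
time: 32.55
tcp_pos: [0.4287, 0.2273, 0.1748]
tcp_rot: [[0.999, 0.012, 0.049], [-0.049, 0.001, 0.999], [0.012, -1.0, 0.002]]
ft_force: [-0.4, -1.1, -3.0]
width: 0.505
```

>>> {"api": "jog_arm", "payload": {"motion": [{"offset":[50,0,0],"spin":0,"gripper":1},{"offset":[100,0,0],"spin":0,"gripper":1},{"offset":[150,0,0],"spin":0,"gripper":1},{"offset":[150,0,0],"spin":0,"gripper":1},{"offset":[150,0,0],"spin":0,"gripper":1}]}}

```text
time: 33.05
tcp_pos: [0.5773, 0.219, 0.1718]
tcp_rot: [[0.999, 0.005, 0.05], [-0.05, -0.001, 0.999], [0.005, -1.0, -0.001]]
ft_force: [-0.1, 0.1, -2.2]
width: 0.502
```

```bash
python3 j.py
```

```text
t 33.05 J5 -378 J4 -177 J3 -51888 J2 -60185 pitch 5.4 Tz -5 qv 0.0126 x 0.5773
```

>>> {"api": "jog_arm", "payload": {"motion": [{"offset":[0,0,0],"spin":0,"gripper":1},{"offset":[0,0,0],"spin":0,"gripper":1},{"offset":[0,0,0],"spin":0,"gripper":1},{"offset":[0,0,0],"spin":0,"gripper":1}]}}

```text
time: 33.45
tcp_pos: [0.5769, 0.2194, 0.1726]
tcp_rot: [[0.999, 0.007, 0.05], [-0.05, -0.001, 0.999], [0.007, -1.0, -0.0]]
ft_force: [-0.2, -0.3, -3.0]
width: 0.507
```

```bash
python3 j.py
```

```text
t 33.45 J5 -12 J4 -16 J3 -49799 J2 -60992 pitch 6.5 Tz -63 qv -0.0000 x 0.5769
```

>>> {"api": "jog_arm", "payload": {"motion": [{"offset":[0,0,0],"spin":0,"gripper":1},{"offset":[0,0,0],"spin":0,"gripper":1},{"offset":[0,0,0],"spin":0,"gripper":1},{"offset":[0,0,0],"spin":0,"gripper":1}]}}

```text
time: 33.85
tcp_pos: [0.577, 0.2194, 0.1728]
tcp_rot: [[0.999, 0.007, 0.049], [-0.049, -0.001, 0.999], [0.007, -1.0, -0.0]]
ft_force: [0.9, 0.0, -3.2]
width: 0.505
```

```bash
python3 j.py
```

```text
t 33.85 J5 -33 J4 -12 J3 -50309 J2 -61675 pitch 6.7 Tz 24 qv 0.0001 x 0.5770
```

>>> {"api": "jog_arm", "payload": {"motion": [{"offset":[-50,0,0],"spin":0,"gripper":1},{"offset":[-100,0,0],"spin":0,"gripper":1},{"offset":[-150,0,0],"spin":0,"gripper":1},{"offset":[-150,0,0],"spin":0,"gripper":1},{"offset":[-150,0,0],"spin":0,"gripper":1}]}}

```text
time: 34.35
tcp_pos: [0.4262, 0.2269, 0.1718]
tcp_rot: [[0.999, 0.007, 0.048], [-0.048, -0.0, 0.999], [0.007, -1.0, 0.0]]
ft_force: [1.2, 0.4, -1.5]
width: 0.502
```

>>> {"api": "jog_arm", "payload": {"motion": [{"offset":[0,0,0],"spin":0,"gripper":1},{"offset":[0,0,0],"spin":0,"gripper":1},{"offset":[0,0,0],"spin":0,"gripper":1},{"offset":[0,0,0],"spin":0,"gripper":1}]}}

```text
time: 34.75
tcp_pos: [0.4269, 0.2268, 0.1718]
tcp_rot: [[0.999, 0.007, 0.049], [-0.049, -0.0, 0.999], [0.007, -1.0, -0.0]]
ft_force: [0.4, 0.0, -2.2]
width: 0.503
```

```bash
python3 j.py; python3 -c "
from go import *
ser(6)"
```

```text
t 34.75 J5 -58 J4 -24 J3 -50284 J2 -42199 pitch 7.3 Tz -1 qv -0.0001 x 0.4269
Fx [-0.8 -0.2 -0.2 -0.2 -0.3  0.2]
Tz mNm [-29.  12. -10.  -2. -53.  44.] -6.6 se 12.5
pitch [7. 7. 7. 7. 7. 7.]
J5 [-58. -56. -55. -54. -52. -52.] W 2.64
```

The vibration is gone with the 40 N grip, and J5 is drifting while the arm stands still. With the nose about 7 mrad up a ball would be rolling slowly, so I'll hold and watch.

>>> {"api": "jog_arm", "payload": {"motion": [{"offset":[0,0,0],"spin":0,"gripper":1},{"offset":[0,0,0],"spin":0,"gripper":1},{"offset":[0,0,0],"spin":0,"gripper":1},{"offset":[0,0,0],"spin":0,"gripper":1}]}}

```text
time: 35.45
tcp_pos: [0.4262, 0.2269, 0.1717]
tcp_rot: [[0.999, 0.007, 0.048], [-0.048, -0.0, 0.999], [0.007, -1.0, -0.0]]
ft_force: [-0.0, 0.2, -2.0]
width: 0.504
```

```bash
python3 j.py
```

```text
t 35.45 J5 -48 J4 -24 J3 -50135 J2 -41978 pitch 7.2 Tz 7 qv -0.0002 x 0.4262
```

>>> {"api": "jog_arm", "payload": {"motion": [{"offset":[0,0,0],"spin":0,"gripper":1},{"offset":[0,0,0],"spin":0,"gripper":1},{"offset":[0,0,0],"spin":0,"gripper":1},{"offset":[0,0,0],"spin":0,"gripper":1}]}}

```text
time: 35.85
tcp_pos: [0.4262, 0.2269, 0.1717]
tcp_rot: [[0.999, 0.007, 0.048], [-0.048, -0.0, 0.999], [0.007, -1.0, -0.0]]
ft_force: [0.1, -0.8, -2.8]
width: 0.504
```

```bash
python3 j.py
```

```text
t 35.85 J5 -47 J4 -24 J3 -50140 J2 -41994 pitch 7.3 Tz 16 qv 0.0019 x 0.4262
```

>>> {"api": "jog_arm", "payload": {"motion": [{"offset":[0,0,0],"spin":0,"gripper":1},{"offset":[0,0,0],"spin":0,"gripper":1},{"offset":[0,0,0],"spin":0,"gripper":1},{"offset":[0,0,0],"spin":0,"gripper":1}]}}

```text
time: 36.25
tcp_pos: [0.4262, 0.2269, 0.1717]
tcp_rot: [[0.999, 0.007, 0.048], [-0.048, -0.0, 0.999], [0.007, -1.0, -0.0]]
ft_force: [-0.4, 0.9, -2.6]
width: 0.505
```

```bash
python3 j.py
```

```text
t 36.25 J5 -47 J4 -25 J3 -50140 J2 -41990 pitch 7.2 Tz 24 qv 0.0011 x 0.4262
```

J5 is static, and I see that my 150 mm stroke was too short. A rolling ball keeps pace with 2/7 of the case's motion, so it only moves about 107 mm relative to the case. A 250 mm stroke forces a full end-to-end run, so I'll redo the shake with that.

>>> {"api": "jog_arm", "payload": {"motion": [{"offset":[50,0,0],"spin":0,"gripper":1},{"offset":[100,0,0],"spin":0,"gripper":1},{"offset":[150,0,0],"spin":0,"gripper":1},{"offset":[200,0,0],"spin":0,"gripper":1},{"offset":[250,0,0],"spin":0,"gripper":1}]}}

```text
time: 36.75
tcp_pos: [0.6778, 0.2146, 0.1731]
tcp_rot: [[0.999, 0.007, 0.048], [-0.048, -0.0, 0.999], [0.007, -1.0, -0.0]]
ft_force: [0.3, 0.5, -1.8]
width: 0.503
```

>>> {"api": "jog_arm", "payload": {"motion": [{"offset":[30,0,0],"spin":0,"gripper":1},{"offset":[30,0,0],"spin":0,"gripper":1},{"offset":[30,0,0],"spin":0,"gripper":1},{"offset":[30,0,0],"spin":0,"gripper":1}]}}

```text
time: 37.15
tcp_pos: [0.707, 0.2134, 0.1732]
tcp_rot: [[0.999, 0.006, 0.048], [-0.048, -0.0, 0.999], [0.006, -1.0, -0.0]]
ft_force: [0.2, -0.4, -2.5]
width: 0.503
```

```bash
python3 j.py; python3 -c "
from go import *
ser(6)"; python3 j.py
```

```text
t 37.15 J5 -84 J4 -65 J3 -51309 J2 -77133 pitch 6.5 Tz 32 qv -0.0022 x 0.7070
Fx [-0.4 -0.9  0.4 -0.7 -1.  -0.2]
Tz mNm [-30.  26.  18. -25.  -1.  45.] 5.3 se 11.0
pitch [7. 8. 8. 8. 8. 8.]
J5 [-67. -60. -57. -54. -53. -55.] W 2.66
t 37.45 J5 -55 J4 -15 J3 -51183 J2 -78508 pitch 8.0 Tz 45 qv -0.0009 x 0.7074
```

>>> {"api": "jog_arm", "payload": {"motion": [{"offset":[-50,0,0],"spin":0,"gripper":1},{"offset":[-100,0,0],"spin":0,"gripper":1},{"offset":[-150,0,0],"spin":0,"gripper":1},{"offset":[-200,0,0],"spin":0,"gripper":1},{"offset":[-250,0,0],"spin":0,"gripper":1}]}}

```text
time: 37.95
tcp_pos: [0.456, 0.2253, 0.1723]
tcp_rot: [[0.999, 0.009, 0.048], [-0.048, 0.0, 0.999], [0.009, -1.0, 0.001]]
ft_force: [-0.4, 0.9, -0.4]
width: 0.501
```

>>> {"api": "jog_arm", "payload": {"motion": [{"offset":[-30,0,0],"spin":0,"gripper":1},{"offset":[-30,0,0],"spin":0,"gripper":1},{"offset":[-30,0,0],"spin":0,"gripper":1},{"offset":[-30,0,0],"spin":0,"gripper":1}]}}

```text
time: 38.35
tcp_pos: [0.4269, 0.2269, 0.1729]
tcp_rot: [[0.999, 0.011, 0.048], [-0.048, 0.001, 0.999], [0.011, -1.0, 0.001]]
ft_force: [0.1, 0.4, -3.0]
width: 0.506
```

```bash
python3 j.py; python3 -c "
from go import *
ser(6); go(.428,.2265,.035,-2.8)"; python3 j.py
```

```text
t 38.35 J5 -4 J4 3 J3 -49431 J2 -42424 pitch 10.7 Tz 5 qv 0.0032 x 0.4269
Fx [-0.5 -0.1 -0.3  0.5  0.8 -0.2]
Tz mNm [ 14. -22.   7.   1. -38.  26.] -1.8 se 8.9
pitch [10. 10.  9.  9.  9.  9.]
J5 [-45. -64. -72. -75. -74. -74.] W 2.77
t 38.65 pos [0.4265 0.2266 0.1719] yaw -2.77 w 0.503 F [-0.16  0.26 -2.8 ] T [0.    0.026 0.033]
offset mm [ 4.000e-01  1.369e+02 -1.000e-01] spin 0.03
t 38.65 J5 -74 J4 -29 J3 -50283 J2 -42056 pitch 8.6 Tz 26 qv 0.0005 x 0.4265
```

Case 0 stays quiet on a full run: +5 ± 11 at the front against −2 ± 9 at the back. Put it down and repeat the longer shake on the others.

>>> {"api": "jog_arm", "payload": {"motion": [{"offset":[0,50,0],"spin":0,"gripper":1},{"offset":[0,100,0],"spin":0,"gripper":1},{"offset":[0,130,0],"spin":0,"gripper":1},{"offset":[1,147,0],"spin":0,"gripper":1},{"offset":[1,149,0],"spin":0,"gripper":1}]}}

```text
time: 39.15
tcp_pos: [0.4277, 0.2259, 0.0208]
tcp_rot: [[0.999, 0.005, 0.049], [-0.049, -0.001, 0.999], [0.005, -1.0, -0.001]]
ft_force: [0.1, 0.0, -1.5]
width: 0.505
```

>>> {"api": "jog_arm", "payload": {"motion": [{"offset":[0,1,0],"spin":0,"gripper":1},{"offset":[0,1,0],"spin":0,"gripper":1}]}}

```text
time: 39.35
tcp_pos: [0.4284, 0.2261, 0.0203]
tcp_rot: [[0.999, 0.006, 0.049], [-0.049, -0.001, 0.999], [0.006, -1.0, -0.001]]
ft_force: [-0.8, 0.4, -0.7]
width: 0.503
```

```bash
python3 go.py .428 .2265 .0215 -2.8
```

```text
t 39.35 pos [0.4284 0.2261 0.0203] yaw -2.8 w 0.503 F [-0.77  0.43 -0.72] T [-0.039  0.159 -0.044]
offset mm [-0.4 -1.2  0.4] spin -0.0
```

>>> {"api": "jog_arm", "payload": {"motion": [{"offset":[0,0,0],"spin":0,"gripper":-1},{"offset":[0,0,0],"spin":0,"gripper":-1},{"offset":[0,0,0],"spin":0,"gripper":-1},{"offset":[0,-20,0],"spin":0,"gripper":-1},{"offset":[0,-60,0],"spin":0,"gripper":-1}]}}

```text
time: 39.85
tcp_pos: [0.4253, 0.225, 0.0778]
tcp_rot: [[0.999, -0.001, 0.049], [-0.049, -0.004, 0.999], [-0.0, -1.0, -0.004]]
ft_force: [0.1, 0.8, 0.8]
width: 1.001
```

>>> {"api": "jog_arm", "payload": {"motion": [{"offset":[6,-20,-50],"spin":-0.7,"gripper":-1},{"offset":[12,-20,-100],"spin":-0.7,"gripper":-1},{"offset":[18,-20,-150],"spin":-0.7,"gripper":-1},{"offset":[25,-20,-200],"spin":-0.7,"gripper":-1},{"offset":[30,-20,-230],"spin":-0.7,"gripper":-1}]}}

```text
time: 40.35
tcp_pos: [0.4441, -0.0088, 0.0992]
tcp_rot: [[0.999, 0.001, 0.038], [-0.038, -0.004, 0.999], [0.001, -1.0, -0.004]]
ft_force: [-0.4, 0.3, 0.2]
width: 1.0
```

```bash
python3 go.py .4475 -.0065 .0205 -2.1
```

```text
t 40.35 pos [ 0.4441 -0.0088  0.0992] yaw -2.16 w 1.0 F [-0.43  0.28  0.16] T [ 0.033 -0.014  0.025]
offset mm [ 3.3 78.7  2.8] spin -0.06
```

>>> {"api": "jog_arm", "payload": {"motion": [{"offset":[3,25,2.5],"spin":0,"gripper":-1},{"offset":[3,60,2.5],"spin":0,"gripper":-1},{"offset":[3,78,2.5],"spin":0,"gripper":-1},{"offset":[3,78,2.5],"spin":0,"gripper":-1},{"offset":[3,78,2.5],"spin":0,"gripper":1}], "grip_force": 40}}

```text
time: 40.85
tcp_pos: [0.4473, -0.0068, 0.0216]
tcp_rot: [[0.999, 0.001, 0.038], [-0.038, -0.004, 0.999], [0.001, -1.0, -0.004]]
ft_force: [0.5, 0.7, 0.5]
width: 0.857
```

>>> {"api": "jog_arm", "payload": {"motion": [{"offset":[0,0,0],"spin":0,"gripper":1},{"offset":[0,0,0],"spin":0,"gripper":1},{"offset":[0,0,0],"spin":0,"gripper":1},{"offset":[0,0,0],"spin":0,"gripper":1}]}}

```text
time: 41.25
tcp_pos: [0.4488, -0.0068, 0.0234]
tcp_rot: [[0.999, 0.004, 0.037], [-0.037, -0.005, 0.999], [0.004, -1.0, -0.004]]
ft_force: [-1.4, 0.8, 6.3]
width: 0.501
```

>>> {"api": "jog_arm", "payload": {"motion": [{"offset":[0,-40,0],"spin":0,"gripper":1},{"offset":[0,-90,0],"spin":0,"gripper":1},{"offset":[0,-140,0],"spin":0,"gripper":1},{"offset":[0,-150,0],"spin":0,"gripper":1},{"offset":[0,-150,0],"spin":0,"gripper":1}]}}

```text
time: 41.75
tcp_pos: [0.4503, -0.0062, 0.1766]
tcp_rot: [[0.999, 0.01, 0.037], [-0.037, -0.005, 0.999], [0.01, -1.0, -0.005]]
ft_force: [-0.3, -0.1, -2.0]
width: 0.503
```

>>> {"api": "jog_arm", "payload": {"motion": [{"offset":[50,0,0],"spin":0,"gripper":1},{"offset":[100,0,0],"spin":0,"gripper":1},{"offset":[150,0,0],"spin":0,"gripper":1},{"offset":[200,0,0],"spin":0,"gripper":1},{"offset":[250,0,0],"spin":0,"gripper":1}]}}

```text
time: 42.25
tcp_pos: [0.6983, -0.0153, 0.1752]
tcp_rot: [[0.999, 0.006, 0.037], [-0.037, -0.005, 0.999], [0.006, -1.0, -0.005]]
ft_force: [0.5, 0.6, -0.6]
width: 0.502
```

>>> {"api": "jog_arm", "payload": {"motion": [{"offset":[30,0,0],"spin":0,"gripper":1},{"offset":[30,0,0],"spin":0,"gripper":1},{"offset":[30,0,0],"spin":0,"gripper":1},{"offset":[30,0,0],"spin":0,"gripper":1}]}}

```text
time: 42.65
tcp_pos: [0.727, -0.0163, 0.1736]
tcp_rot: [[0.999, 0.003, 0.037], [-0.037, -0.005, 0.999], [0.003, -1.0, -0.005]]
ft_force: [-0.4, -0.6, -1.4]
width: 0.505
```

```bash
python3 j.py; python3 -c "
from go import *
ser(4)"
```

```text
t 42.65 J5 -72 J4 -36 J3 -50239 J2 -74345 pitch 3.0 Tz 46 qv 0.0020 x 0.7270
Fx [-0.2  0.   0.3  0.3]
Tz mNm [ 6. 27. 32. -8.] 14.1 se 8.0
pitch [5. 6. 7. 7.]
J5 [-58. -54. -53. -53.] W 0.93
```

>>> {"api": "jog_arm", "payload": {"motion": [{"offset":[-50,0,0],"spin":0,"gripper":1},{"offset":[-100,0,0],"spin":0,"gripper":1},{"offset":[-150,0,0],"spin":0,"gripper":1},{"offset":[-200,0,0],"spin":0,"gripper":1},{"offset":[-250,0,0],"spin":0,"gripper":1}]}}

```text
time: 43.35
tcp_pos: [0.4764, -0.007, 0.1749]
tcp_rot: [[0.999, 0.008, 0.037], [-0.037, -0.005, 0.999], [0.009, -1.0, -0.005]]
ft_force: [-1.2, 0.0, 0.9]
width: 0.509
```

>>> {"api": "jog_arm", "payload": {"motion": [{"offset":[-30,0,0],"spin":0,"gripper":1},{"offset":[-30,0,0],"spin":0,"gripper":1},{"offset":[-30,0,0],"spin":0,"gripper":1},{"offset":[-30,0,0],"spin":0,"gripper":1}]}}

```text
time: 43.75
tcp_pos: [0.4474, -0.006, 0.1757]
tcp_rot: [[0.999, 0.011, 0.037], [-0.037, -0.006, 0.999], [0.011, -1.0, -0.005]]
ft_force: [0.8, -1.0, -2.0]
width: 0.504
```

```bash
python3 j.py; python3 -c "
from go import *
ser(4); go(.4485,-.0066,.0205,-2.1)"
```

```text
t 43.75 J5 3 J4 -34 J3 -49057 J2 -36613 pitch 11.3 Tz 22 qv -0.0001 x 0.4474
Fx [-0.6 -0.7  0.7  0.6]
Tz mNm [-14. -21.  33.  51.] 12.1 se 15.3
pitch [11. 10.  9.  9.]
J5 [-43. -64. -72. -75.] W 1.15
t 43.95 pos [ 0.447  -0.006   0.1747] yaw -2.12 w 0.503 F [ 0.56 -0.12 -1.44] T [-0.028  0.052 -0.034]
offset mm [  0.2 154.2   0.2] spin -0.02
```

Case 1 is quiet too, with front +21 ± 9 and back +14 ± 13, and a J5 trace that matches case 0. Put it down and give case 2 the full-length shake.

>>> {"api": "jog_arm", "payload": {"motion": [{"offset":[0,50,0],"spin":0,"gripper":1},{"offset":[0,100,0],"spin":0,"gripper":1},{"offset":[1,130,0],"spin":0,"gripper":1},{"offset":[1,147,0],"spin":0,"gripper":1},{"offset":[1,151,0],"spin":0,"gripper":1}]}}

```text
time: 44.45
tcp_pos: [0.4474, -0.0065, 0.0225]
tcp_rot: [[0.999, 0.002, 0.037], [-0.037, -0.004, 0.999], [0.002, -1.0, -0.004]]
ft_force: [-29.8, 2.1, 52.9]
width: 0.503
```

>>> {"api": "jog_arm", "payload": {"motion": [{"offset":[0,1,0],"spin":0,"gripper":1},{"offset":[0,1,0],"spin":0,"gripper":1}]}}

```text
time: 44.65
tcp_pos: [0.4475, -0.0065, 0.0226]
tcp_rot: [[0.999, -0.0, 0.037], [-0.037, -0.004, 0.999], [-0.0, -1.0, -0.004]]
ft_force: [-12.6, 0.6, 18.1]
width: 0.506
```

```bash
python3 go.py .4485 -.0066 .0225 -2.1
```

```text
t 44.65 pos [ 0.4475 -0.0065  0.0226] yaw -2.11 w 0.506 F [-12.57   0.57  18.1 ] T [0.388 1.771 0.07 ]
offset mm [ 1.   0.1 -0. ] spin -0.01
```

>>> {"api": "jog_arm", "payload": {"motion": [{"offset":[0,0,0],"spin":0,"gripper":-1},{"offset":[0,0,0],"spin":0,"gripper":-1},{"offset":[0,0,0],"spin":0,"gripper":-1},{"offset":[0,-25,0],"spin":0,"gripper":-1},{"offset":[0,-70,0],"spin":0,"gripper":-1}]}}

```text
time: 45.15
tcp_pos: [0.4444, -0.0059, 0.0898]
tcp_rot: [[0.999, -0.008, 0.037], [-0.037, -0.003, 0.999], [-0.008, -1.0, -0.004]]
ft_force: [-0.0, 0.7, 0.6]
width: 1.0
```

>>> {"api": "jog_arm", "payload": {"motion": [{"offset":[-2,-20,-50],"spin":6,"gripper":-1},{"offset":[-4,-20,-100],"spin":12,"gripper":-1},{"offset":[-6,-20,-150],"spin":16.4,"gripper":-1},{"offset":[-8,-20,-195],"spin":16.4,"gripper":-1},{"offset":[-8,-20,-203],"spin":16.4,"gripper":-1}]}}

```text
time: 45.65
tcp_pos: [0.4286, -0.2131, 0.1111]
tcp_rot: [[0.947, -0.007, 0.321], [-0.321, -0.005, 0.947], [-0.005, -1.0, -0.008]]
ft_force: [-0.2, 0.2, -0.2]
width: 0.996
```

```bash
python3 -c "
from go import *
from loc import cases
c=cam('wrist','w5.png')
for q in cases(c): print(q[0].round(4),np.degrees(q[1]).round(2),np.round(q[2],1))
go(.431,-.2095,.0215,-18.5)"
```

```text
[ 0.4422 -0.0404] -5.76 [ 27.7 192.3]
[ 0.4315 -0.2087] -18.45 [ 42.4 196. ]
t 45.7 pos [ 0.4287 -0.2119  0.1108] yaw -18.75 w 0.999 F [-0.29  0.05 -0.19] T [-0.02   0.014 -0.001]
offset mm [ 2.  89.3  3.6] spin -0.25
```

>>> {"api": "jog_arm", "payload": {"motion": [{"offset":[2,30,2.5],"spin":-0.2,"gripper":-1},{"offset":[2,70,2.5],"spin":-0.2,"gripper":-1},{"offset":[2,89,2.5],"spin":-0.2,"gripper":-1},{"offset":[2,89,2.5],"spin":-0.2,"gripper":-1},{"offset":[2,89,2.5],"spin":-0.2,"gripper":1}], "grip_force": 40}}

```text
time: 46.2
tcp_pos: [0.4308, -0.2097, 0.0219]
tcp_rot: [[0.948, -0.009, 0.317], [-0.317, -0.004, 0.948], [-0.007, -1.0, -0.006]]
ft_force: [-0.0, -0.2, -0.1]
width: 0.861
```

>>> {"api": "jog_arm", "payload": {"motion": [{"offset":[0,0,0],"spin":0,"gripper":1},{"offset":[0,0,0],"spin":0,"gripper":1},{"offset":[0,0,0],"spin":0,"gripper":1},{"offset":[0,0,0],"spin":0,"gripper":1}]}}

```text
time: 46.6
tcp_pos: [0.4323, -0.2103, 0.0238]
tcp_rot: [[0.948, -0.005, 0.317], [-0.317, -0.005, 0.948], [-0.004, -1.0, -0.007]]
ft_force: [0.1, 2.3, 7.0]
width: 0.5
```

>>> {"api": "jog_arm", "payload": {"motion": [{"offset":[0,-40,0],"spin":0,"gripper":1},{"offset":[0,-90,0],"spin":0,"gripper":1},{"offset":[0,-140,0],"spin":0,"gripper":1},{"offset":[0,-150,0],"spin":0,"gripper":1},{"offset":[0,-150,0],"spin":0,"gripper":1}]}}

```text
time: 47.1
tcp_pos: [0.4349, -0.2105, 0.1771]
tcp_rot: [[0.948, 0.0, 0.317], [-0.317, -0.009, 0.948], [0.003, -1.0, -0.008]]
ft_force: [-0.1, 0.1, -2.3]
width: 0.504
```

>>> {"api": "jog_arm", "payload": {"motion": [{"offset":[50,0,0],"spin":0,"gripper":1},{"offset":[100,0,0],"spin":0,"gripper":1},{"offset":[150,0,0],"spin":0,"gripper":1},{"offset":[200,0,0],"spin":0,"gripper":1},{"offset":[250,0,0],"spin":0,"gripper":1}]}}

```text
time: 47.6
tcp_pos: [0.6704, -0.289, 0.1738]
tcp_rot: [[0.948, -0.004, 0.317], [-0.317, -0.007, 0.948], [-0.002, -1.0, -0.007]]
ft_force: [0.6, -0.8, -0.3]
width: 0.502
```

>>> {"api": "jog_arm", "payload": {"motion": [{"offset":[0,0,0],"spin":0,"gripper":1},{"offset":[0,0,0],"spin":0,"gripper":1},{"offset":[0,0,0],"spin":0,"gripper":1},{"offset":[0,0,0],"spin":0,"gripper":1}]}}

```text
time: 48.0
tcp_pos: [0.6694, -0.2887, 0.1743]
tcp_rot: [[0.948, -0.004, 0.317], [-0.317, -0.007, 0.948], [-0.002, -1.0, -0.008]]
ft_force: [-0.1, 0.5, -1.5]
width: 0.506
```

```bash
python3 j.py; python3 -c "
from go import *
ser(4)"
```

```text
t 48.00 J5 -7 J4 -53 J3 -49743 J2 -74443 pitch -1.5 Tz 9 qv 0.0010 x 0.6694
Fx [-0.   0.3 -0.2 -1. ]
Tz mNm [-20. -21.  38.   3.] 0.1 se 12.1
pitch [-0.  0.  0.  0.]
J5 [-7. -8. -8. -7.] W 1.53
```

>>> {"api": "jog_arm", "payload": {"motion": [{"offset":[-50,0,0],"spin":0,"gripper":1},{"offset":[-100,0,0],"spin":0,"gripper":1},{"offset":[-150,0,0],"spin":0,"gripper":1},{"offset":[-200,0,0],"spin":0,"gripper":1},{"offset":[-250,0,0],"spin":0,"gripper":1}]}}

```text
time: 48.7
tcp_pos: [0.4314, -0.2091, 0.1757]
tcp_rot: [[0.948, -0.001, 0.317], [-0.317, -0.008, 0.948], [0.002, -1.0, -0.008]]
ft_force: [0.1, -0.8, -0.2]
width: 0.504
```

>>> {"api": "jog_arm", "payload": {"motion": [{"offset":[0,0,0],"spin":0,"gripper":1},{"offset":[0,0,0],"spin":0,"gripper":1},{"offset":[0,0,0],"spin":0,"gripper":1},{"offset":[0,0,0],"spin":0,"gripper":1}]}}

```text
time: 49.1
tcp_pos: [0.4329, -0.2098, 0.1768]
tcp_rot: [[0.948, 0.001, 0.317], [-0.317, -0.01, 0.948], [0.004, -1.0, -0.009]]
ft_force: [1.1, -0.5, -1.1]
width: 0.506
```

```bash
python3 j.py; python3 -c "
from go import *
ser(4); go(.652,-.175,.20,-5)"
```

```text
t 49.10 J5 -7 J4 -64 J3 -49236 J2 -41828 pitch 4.1 Tz 47 qv 0.0034 x 0.4329
Fx [-0.2 -0.7  0.7 -0.4]
Tz mNm [-18.  23. -34. -12.] -10.5 se 10.4
pitch [3. 3. 2. 2.]
J5 [-28. -37. -39. -39.] W 1.47
t 49.3 pos [ 0.432  -0.2093  0.1756] yaw -18.49 w 0.503 F [-0.41  0.1  -1.32] T [-0.009 -0.01   0.023]
offset mm [197.8 -24.9 102.1] spin -13.49
```

The readings still don't separate the cases cleanly, so take a static sample on case 2 now that anything loose has had time to settle.

>>> {"api": "jog_arm", "payload": {"motion": [{"offset":[0,0,0],"spin":0,"gripper":1}]}}

```text
time: 49.4
tcp_pos: [0.4323, -0.2094, 0.1754]
tcp_rot: [[0.948, -0.002, 0.317], [-0.317, -0.008, 0.948], [0.001, -1.0, -0.008]]
ft_force: [0.8, -0.1, -1.8]
width: 0.502
```

```bash
python3 j.py
```

```text
t 49.40 J5 -21 J4 -61 J3 -49726 J2 -41499 pitch 1.0 Tz -76 qv -0.0009 x 0.4323
```

>>> {"api": "jog_arm", "payload": {"motion": [{"offset":[0,0,0],"spin":0,"gripper":1}]}}

```text
time: 49.5
tcp_pos: [0.4325, -0.2094, 0.1753]
tcp_rot: [[0.948, -0.002, 0.317], [-0.317, -0.008, 0.948], [0.001, -1.0, -0.008]]
ft_force: [0.2, 0.6, -0.9]
width: 0.504
```

```bash
python3 j.py
```

```text
t 49.50 J5 -23 J4 -58 J3 -49672 J2 -41348 pitch 0.7 Tz -3 qv -0.0002 x 0.4325
```

>>> {"api": "jog_arm", "payload": {"motion": [{"offset":[0,0,0],"spin":0,"gripper":1}]}}

```text
time: 49.6
tcp_pos: [0.4326, -0.2094, 0.1751]
tcp_rot: [[0.948, -0.002, 0.317], [-0.317, -0.008, 0.948], [0.0, -1.0, -0.008]]
ft_force: [0.2, 0.5, -1.5]
width: 0.506
```

```bash
python3 j.py
```

```text
t 49.60 J5 -24 J4 -58 J3 -49690 J2 -41332 pitch 0.3 Tz -19 qv 0.0009 x 0.4326
```

>>> {"api": "jog_arm", "payload": {"motion": [{"offset":[0,0,0],"spin":0,"gripper":1}]}}

```text
time: 49.7
tcp_pos: [0.4326, -0.2094, 0.175]
tcp_rot: [[0.948, -0.002, 0.317], [-0.317, -0.007, 0.948], [0.0, -1.0, -0.008]]
ft_force: [0.1, 0.5, -1.1]
width: 0.502
```

```bash
python3 j.py
```

```text
t 49.70 J5 -21 J4 -57 J3 -49664 J2 -41300 pitch 0.1 Tz 45 qv -0.0007 x 0.4326
```

>>> {"api": "jog_arm", "payload": {"motion": [{"offset":[0,0,0],"spin":0,"gripper":1}]}}

```text
time: 49.8
tcp_pos: [0.4326, -0.2094, 0.175]
tcp_rot: [[0.948, -0.002, 0.317], [-0.317, -0.007, 0.948], [0.0, -1.0, -0.008]]
ft_force: [0.6, -0.4, -1.5]
width: 0.504
```

```bash
python3 j.py
```

```text
t 49.80 J5 -19 J4 -58 J3 -49652 J2 -41293 pitch 0.0 Tz -9 qv 0.0004 x 0.4326
```

>>> {"api": "jog_arm", "payload": {"motion": [{"offset":[0,0,0],"spin":0,"gripper":1}]}}

```text
time: 49.9
tcp_pos: [0.4326, -0.2094, 0.175]
tcp_rot: [[0.948, -0.002, 0.317], [-0.317, -0.007, 0.948], [0.0, -1.0, -0.008]]
ft_force: [-0.2, 0.2, -1.1]
width: 0.508
```

```bash
python3 j.py
```

```text
t 49.90 J5 -17 J4 -58 J3 -49640 J2 -41291 pitch 0.0 Tz 51 qv 0.0012 x 0.4326
```

Neither case reads differently, so use the one clear anomaly. Case 0 vibrated strongly when shaken under a hard grip, so I'll repeat that on case 2 at 110 N for a like-for-like comparison.

>>> {"api": "jog_arm", "payload": {"motion": [{"offset":[0,0,0],"spin":0,"gripper":1},{"offset":[50,0,0],"spin":0,"gripper":1},{"offset":[100,0,0],"spin":0,"gripper":1},{"offset":[150,0,0],"spin":0,"gripper":1},{"offset":[150,0,0],"spin":0,"gripper":1}], "grip_force": 110}}

```text
time: 50.4
tcp_pos: [0.5781, -0.2578, 0.1704]
tcp_rot: [[0.949, -0.006, 0.316], [-0.316, -0.005, 0.949], [-0.004, -1.0, -0.007]]
ft_force: [-1.5, 1.0, -3.0]
width: 0.487
```

```bash
python3 j.py
```

```text
t 50.40 J5 -875 J4 108 J3 -55933 J2 -64168 pitch -3.9 Tz 33 qv 0.0452 x 0.5781
```

>>> {"api": "jog_arm", "payload": {"motion": [{"offset":[0,0,0],"spin":0,"gripper":1}]}}

```text
time: 50.5
tcp_pos: [0.5784, -0.2578, 0.1689]
tcp_rot: [[0.949, -0.008, 0.316], [-0.316, -0.004, 0.949], [-0.006, -1.0, -0.006]]
ft_force: [-0.4, -0.6, -1.1]
width: 0.489
```

```bash
python3 j.py
```

```text
t 50.50 J5 -76 J4 -34 J3 -49670 J2 -62039 pitch -6.4 Tz -42 qv -0.0208 x 0.5784
```

>>> {"api": "jog_arm", "payload": {"motion": [{"offset":[-50,0,0],"spin":0,"gripper":1},{"offset":[-100,0,0],"spin":0,"gripper":1},{"offset":[-150,0,0],"spin":0,"gripper":1},{"offset":[-150,0,0],"spin":0,"gripper":1}]}}

```text
time: 50.9
tcp_pos: [0.4282, -0.2065, 0.1667]
tcp_rot: [[0.948, -0.015, 0.316], [-0.317, -0.0, 0.949], [-0.014, -1.0, -0.005]]
ft_force: [-0.0, -0.1, -1.2]
width: 0.485
```

```bash
python3 j.py
```

```text
t 50.90 J5 464 J4 -282 J3 -49266 J2 -46192 pitch -13.8 Tz -111 qv -0.0553 x 0.4282
```

>>> {"api": "jog_arm", "payload": {"motion": [{"offset":[0,0,0],"spin":0,"gripper":1}]}}

```text
time: 51.0
tcp_pos: [0.4271, -0.2062, 0.1677]
tcp_rot: [[0.948, -0.012, 0.317], [-0.317, -0.002, 0.948], [-0.011, -1.0, -0.006]]
ft_force: [1.8, 0.1, -0.7]
width: 0.481
```

```bash
python3 j.py
```

```text
t 51.00 J5 431 J4 -68 J3 -46372 J2 -39338 pitch -10.8 Tz -62 qv 0.0327 x 0.4271
```

>>> {"api": "jog_arm", "payload": {"motion": [{"offset":[0,0,0],"spin":0,"gripper":1}]}}

```text
time: 51.1
tcp_pos: [0.4268, -0.2062, 0.1684]
tcp_rot: [[0.948, -0.011, 0.317], [-0.317, -0.003, 0.948], [-0.009, -1.0, -0.006]]
ft_force: [0.6, 0.3, -1.1]
width: 0.486
```

```bash
python3 j.py;python3 go.py .432 -.2095 .0235 -18.5
```

```text
t 51.10 J5 219 J4 -90 J3 -48628 J2 -41495 pitch -9.4 Tz -33 qv -0.0132 x 0.4268
t 51.1 pos [ 0.4268 -0.2062  0.1684] yaw -18.5 w 0.486 F [ 0.63  0.31 -1.08] T [ 0.005 -0.036  0.051]
offset mm [  7.3 144.8  -0.7] spin -0.0
```

>>> {"api": "jog_arm", "payload": {"motion": [{"offset":[0,0,0],"spin":0,"gripper":1}]}}

```text
time: 51.2
tcp_pos: [0.4277, -0.2066, 0.1694]
tcp_rot: [[0.948, -0.009, 0.317], [-0.317, -0.004, 0.948], [-0.007, -1.0, -0.007]]
ft_force: [1.1, -0.4, -1.1]
width: 0.484
```

```bash
python3 j.py
```

```text
t 51.20 J5 172 J4 -75 J3 -48478 J2 -41172 pitch -7.2 Tz -1 qv -0.0005 x 0.4277
```

>>> {"api": "jog_arm", "payload": {"motion": [{"offset":[0,0,0],"spin":0,"gripper":1}]}}

```text
time: 51.3
tcp_pos: [0.4286, -0.2071, 0.1701]
tcp_rot: [[0.948, -0.008, 0.317], [-0.317, -0.005, 0.948], [-0.006, -1.0, -0.007]]
ft_force: [-0.0, 1.0, -2.0]
width: 0.483
```

```bash
python3 j.py
```

```text
t 51.30 J5 90 J4 -70 J3 -49100 J2 -41459 pitch -5.9 Tz 18 qv -0.0029 x 0.4286
```

>>> {"api": "jog_arm", "payload": {"motion": [{"offset":[0,0,0],"spin":0,"gripper":1}]}}

```text
time: 51.4
tcp_pos: [0.4294, -0.2074, 0.1704]
tcp_rot: [[0.948, -0.007, 0.317], [-0.317, -0.005, 0.948], [-0.005, -1.0, -0.007]]
ft_force: [-0.2, -0.0, -1.8]
width: 0.487
```

```bash
python3 j.py
```

```text
t 51.40 J5 53 J4 -65 J3 -49301 J2 -41435 pitch -5.3 Tz 16 qv -0.0018 x 0.4294
```

>>> {"api": "jog_arm", "payload": {"motion": [{"offset":[0,0,0],"spin":0,"gripper":1}]}}

```text
time: 51.5
tcp_pos: [0.4299, -0.2077, 0.1706]
tcp_rot: [[0.948, -0.007, 0.317], [-0.317, -0.005, 0.948], [-0.005, -1.0, -0.007]]
ft_force: [0.4, -0.8, -1.5]
width: 0.483
```

```bash
python3 j.py
```

```text
t 51.50 J5 29 J4 -63 J3 -49477 J2 -41437 pitch -5.2 Tz 53 qv -0.0017 x 0.4299
```

>>> {"api": "jog_arm", "payload": {"motion": [{"offset":[0,0,0],"spin":0,"gripper":1}]}}

```text
time: 51.6
tcp_pos: [0.4303, -0.2078, 0.1705]
tcp_rot: [[0.948, -0.007, 0.317], [-0.317, -0.005, 0.948], [-0.005, -1.0, -0.007]]
ft_force: [0.3, 0.4, -1.5]
width: 0.483
```

```bash
python3 j.py
```

```text
t 51.60 J5 21 J4 -61 J3 -49530 J2 -41391 pitch -5.3 Tz 1 qv 0.0016 x 0.4303
```

>>> {"api": "jog_arm", "payload": {"motion": [{"offset":[0,0,0],"spin":0,"gripper":1}]}}

```text
time: 51.7
tcp_pos: [0.4304, -0.2079, 0.1704]
tcp_rot: [[0.948, -0.007, 0.317], [-0.317, -0.005, 0.949], [-0.006, -1.0, -0.007]]
ft_force: [0.4, -0.5, -1.6]
width: 0.484
```

```bash
python3 j.py;python3 go.py .432 -.2095 .0235 -18.5
```

```text
t 51.70 J5 20 J4 -61 J3 -49540 J2 -41351 pitch -5.6 Tz 18 qv 0.0019 x 0.4304
t 51.7 pos [ 0.4304 -0.2079  0.1704] yaw -18.47 w 0.484 F [ 0.44 -0.46 -1.57] T [-0.063  0.04   0.001]
offset mm [  2.8 146.9  -0. ] spin 0.03
```

New hypothesis: if the ball has noticeable rolling resistance, a start–stop stroke carries it out and back to the same place, so the front and back readings would match. A sharp reversal followed by a soft stop should leave the ball at one end, so test that.

>>> {"api": "jog_arm", "payload": {"motion": [{"offset":[50,0,0],"spin":0,"gripper":1},{"offset":[100,0,0],"spin":0,"gripper":1},{"offset":[150,0,0],"spin":0,"gripper":1},{"offset":[100,0,0],"spin":0,"gripper":1},{"offset":[50,0,0],"spin":0,"gripper":1}], "grip_force": 50}}

```text
time: 52.2
tcp_pos: [0.4782, -0.2239, 0.1614]
tcp_rot: [[0.949, -0.022, 0.316], [-0.316, 0.003, 0.949], [-0.022, -1.0, -0.004]]
ft_force: [-1.3, 0.1, 1.0]
width: 0.486
```

>>> {"api": "jog_arm", "payload": {"motion": [{"offset":[-45,0,0],"spin":0,"gripper":1},{"offset":[-80,0,0],"spin":0,"gripper":1},{"offset":[-105,0,0],"spin":0,"gripper":1},{"offset":[-120,0,0],"spin":0,"gripper":1},{"offset":[-126,0,0],"spin":0,"gripper":1}]}}

```text
time: 52.7
tcp_pos: [0.3578, -0.1838, 0.164]
tcp_rot: [[0.948, -0.022, 0.316], [-0.316, 0.003, 0.949], [-0.022, -1.0, -0.004]]
ft_force: [0.2, 0.2, -2.3]
width: 0.484
```

>>> {"api": "jog_arm", "payload": {"motion": [{"offset":[0,0,0],"spin":0,"gripper":1},{"offset":[0,0,0],"spin":0,"gripper":1}]}}

```text
time: 52.9
tcp_pos: [0.3583, -0.184, 0.1643]
tcp_rot: [[0.948, -0.021, 0.316], [-0.316, 0.003, 0.949], [-0.021, -1.0, -0.004]]
ft_force: [-0.1, 0.5, -1.2]
width: 0.489
```

```bash
python3 j.py
```

```text
t 52.90 J5 259 J4 -92 J3 -49204 J2 -31355 pitch -21.0 Tz -28 qv -0.0001 x 0.3583
```

>>> {"api": "jog_arm", "payload": {"motion": [{"offset":[0,0,0],"spin":0,"gripper":1}]}}

```text
time: 53.0
tcp_pos: [0.3589, -0.1843, 0.1644]
tcp_rot: [[0.948, -0.021, 0.316], [-0.316, 0.003, 0.949], [-0.021, -1.0, -0.004]]
ft_force: [0.7, -0.5, -1.5]
width: 0.486
```

```bash
python3 j.py
```

```text
t 53.00 J5 192 J4 -81 J3 -49504 J2 -31308 pitch -20.7 Tz -8 qv -0.0054 x 0.3589
```

>>> {"api": "jog_arm", "payload": {"motion": [{"offset":[0,0,0],"spin":0,"gripper":1}]}}

```text
time: 53.1
tcp_pos: [0.3594, -0.1844, 0.1644]
tcp_rot: [[0.949, -0.021, 0.316], [-0.316, 0.003, 0.949], [-0.021, -1.0, -0.004]]
ft_force: [0.5, 0.4, -1.9]
width: 0.485
```

```bash
python3 j.py
```

```text
t 53.10 J5 163 J4 -75 J3 -49594 J2 -31255 pitch -20.7 Tz -25 qv -0.0022 x 0.3594
```

>>> {"api": "jog_arm", "payload": {"motion": [{"offset":[0,0,0],"spin":0,"gripper":1}]}}

```text
time: 53.2
tcp_pos: [0.3597, -0.1845, 0.1643]
tcp_rot: [[0.949, -0.021, 0.316], [-0.316, 0.003, 0.949], [-0.021, -1.0, -0.004]]
ft_force: [0.7, -0.7, -0.5]
width: 0.485
```

```bash
python3 j.py; python3 go.py .432 -.2095 .0235 -18.5
```

```text
t 53.20 J5 148 J4 -71 J3 -49679 J2 -31219 pitch -21.0 Tz -7 qv -0.0005 x 0.3597
t 53.2 pos [ 0.3597 -0.1845  0.1643] yaw -18.42 w 0.485 F [ 0.73 -0.72 -0.47] T [ 0.007 -0.01   0.017]
offset mm [ 79.4 139.2  -0.4] spin 0.08
```

Case 2 matches the no-ball line again: Tz is −17 ± 8 and J5 is 148, exactly as its pitch predicts. Case 0 is the only one to show unexplained offsets and rattling, so put case 2 back and go there.

>>> {"api": "jog_arm", "payload": {"motion": [{"offset":[40,25,0],"spin":0,"gripper":1},{"offset":[70,60,0],"spin":0,"gripper":1},{"offset":[79,100,0],"spin":0,"gripper":1},{"offset":[79,125,0],"spin":0,"gripper":1},{"offset":[79,130,0],"spin":0,"gripper":1}]}}

```text
time: 53.7
tcp_pos: [0.4294, -0.2073, 0.0287]
tcp_rot: [[0.948, -0.027, 0.316], [-0.316, 0.007, 0.949], [-0.028, -1.0, -0.002]]
ft_force: [0.0, 0.9, -1.4]
width: 0.484
```

```bash
python3 j.py; python3 go.py .432 -.2095 .0245 -18.5
```

```text
t 53.70 J5 -855 J4 -56 J3 -44959 J2 -46039 pitch -28.2 Tz 70 qv -0.0526 x 0.4294
t 53.7 pos [ 0.4294 -0.2073  0.0287] yaw -18.4 w 0.484 F [ 0.01  0.89 -1.37] T [ 0.034  0.062 -0.01 ]
offset mm [ 3.3  4.1 -1.2] spin 0.1
```

>>> {"api": "jog_arm", "payload": {"motion": [{"offset":[2,3,-1],"spin":0,"gripper":1},{"offset":[2,3,-1],"spin":0,"gripper":-1},{"offset":[2,3,-1],"spin":0,"gripper":-1},{"offset":[2,3,-1],"spin":0,"gripper":-1},{"offset":[2,3,-1],"spin":0,"gripper":-1}]}}

```text
time: 54.2
tcp_pos: [0.4317, -0.2094, 0.0269]
tcp_rot: [[0.949, -0.025, 0.316], [-0.316, 0.006, 0.949], [-0.026, -1.0, -0.002]]
ft_force: [-0.8, 0.8, 0.3]
width: 1.001
```

>>> {"api": "jog_arm", "payload": {"motion": [{"offset":[0,-45,0],"spin":0,"gripper":-1},{"offset":[0,-90,0],"spin":0,"gripper":-1}]}}

```text
time: 54.4
tcp_pos: [0.4328, -0.2092, 0.1171]
tcp_rot: [[0.948, -0.028, 0.316], [-0.316, 0.008, 0.949], [-0.029, -1.0, -0.002]]
ft_force: [1.2, -0.2, 0.3]
width: 0.999
```

>>> {"api": "jog_arm", "payload": {"motion": [{"offset":[-16,-10,49],"spin":-5,"gripper":-1},{"offset":[-32,-10,98],"spin":-10,"gripper":-1},{"offset":[-48,-10,145],"spin":-15.5,"gripper":-1},{"offset":[-64,-10,190],"spin":-15.5,"gripper":-1},{"offset":[-80,-10,235],"spin":-15.5,"gripper":-1}]}}

```text
time: 54.9
tcp_pos: [0.4314, 0.0407, 0.1299]
tcp_rot: [[0.998, -0.026, 0.051], [-0.051, 0.008, 0.999], [-0.026, -1.0, 0.006]]
ft_force: [0.4, -0.1, 0.9]
width: 1.001
```

```bash
python3 j.py; python3 go.py .428 .2265 .11 -2.8
```

```text
t 54.90 J5 775 J4 -77 J3 -45502 J2 -36540 pitch -26.3 Tz -12 qv -0.0064 x 0.4314
t 54.9 pos [0.4314 0.0407 0.1299] yaw -2.92 w 1.001 F [ 0.44 -0.05  0.89] T [ 0.001 -0.012  0.033]
offset mm [-12.3  21.4 185.2] spin -0.12
```

>>> {"api": "jog_arm", "payload": {"motion": [{"offset":[-3,10,50],"spin":0,"gripper":-1},{"offset":[-6,15,100],"spin":0,"gripper":-1},{"offset":[-10,20,150],"spin":0,"gripper":-1},{"offset":[-12,20,183],"spin":0,"gripper":-1},{"offset":[-12,20,185],"spin":0,"gripper":-1}]}}

```text
time: 55.4
tcp_pos: [0.4279, 0.2302, 0.112]
tcp_rot: [[0.999, -0.025, 0.047], [-0.047, 0.009, 0.999], [-0.025, -1.0, 0.008]]
ft_force: [0.8, -0.6, 0.0]
width: 1.001
```

```bash
python3 -c "
from go import *
from loc import cases
c=cam('wrist','w6.png')
for q in cases(c): print(q[0].round(4),np.degrees(q[1]).round(2),np.round(q[2],1))
go(.4275,.2265,.0215,-2.8)"
```

```text
[0.4262 0.2263] -2.8 [ 42.4 195.3]
[0.449 0.038] -15.15 [ 27.4 154.2]
t 55.45 pos [0.4281 0.2285 0.1119] yaw -2.7 w 1.0 F [-0.16 -0.03 -0.37] T [-0.031 -0.    -0.005]
offset mm [ 1.9 90.4 -2.6] spin 0.1
```

>>> {"api": "jog_arm", "payload": {"motion": [{"offset":[1,30,-1.5],"spin":0,"gripper":-1},{"offset":[1,70,-1.5],"spin":0,"gripper":-1},{"offset":[1,90,-1.5],"spin":0,"gripper":-1},{"offset":[1,90,-1.5],"spin":0,"gripper":-1},{"offset":[1,90,-1.5],"spin":0,"gripper":1}], "grip_force": 50}}

```text
time: 55.95
tcp_pos: [0.4271, 0.2269, 0.0225]
tcp_rot: [[0.999, -0.025, 0.048], [-0.048, 0.008, 0.999], [-0.026, -1.0, 0.007]]
ft_force: [1.3, -0.0, -0.3]
width: 0.861
```

>>> {"api": "jog_arm", "payload": {"motion": [{"offset":[0,0,0],"spin":0,"gripper":1},{"offset":[0,0,0],"spin":0,"gripper":1},{"offset":[0,0,0],"spin":0,"gripper":1},{"offset":[0,0,0],"spin":0,"gripper":1}]}}

```text
time: 56.35
tcp_pos: [0.429, 0.2273, 0.0248]
tcp_rot: [[0.999, -0.022, 0.048], [-0.048, 0.009, 0.999], [-0.022, -1.0, 0.008]]
ft_force: [-0.7, -0.8, 6.2]
width: 0.504
```

```bash
python3 j.py
```

```text
t 56.35 J5 -264 J4 542 J3 -39787 J2 -42753 pitch -21.9 Tz 98 qv 0.0001 x 0.4290
```

>>> {"api": "jog_arm", "payload": {"motion": [{"offset":[0,-40,0],"spin":0,"gripper":1},{"offset":[0,-90,0],"spin":0,"gripper":1},{"offset":[0,-140,0],"spin":0,"gripper":1},{"offset":[0,-160,0],"spin":0,"gripper":1},{"offset":[0,-160,0],"spin":0,"gripper":1}]}}

```text
time: 56.85
tcp_pos: [0.4352, 0.2269, 0.1902]
tcp_rot: [[0.999, -0.013, 0.048], [-0.048, 0.012, 0.999], [-0.013, -1.0, 0.012]]
ft_force: [0.8, 0.6, -2.8]
width: 0.505
```

>>> {"api": "jog_arm", "payload": {"motion": [{"offset":[50,0,0],"spin":0,"gripper":1},{"offset":[100,0,0],"spin":0,"gripper":1},{"offset":[150,0,0],"spin":0,"gripper":1},{"offset":[100,0,0],"spin":0,"gripper":1},{"offset":[50,0,0],"spin":0,"gripper":1}]}}

```text
time: 57.35
tcp_pos: [0.4847, 0.2234, 0.1799]
tcp_rot: [[0.998, -0.028, 0.051], [-0.051, 0.007, 0.999], [-0.029, -1.0, 0.006]]
ft_force: [-1.0, 0.7, 0.1]
width: 0.5
```

>>> {"api": "jog_arm", "payload": {"motion": [{"offset":[-35,0,0],"spin":0,"gripper":1},{"offset":[-60,0,0],"spin":0,"gripper":1},{"offset":[-75,0,0],"spin":0,"gripper":1},{"offset":[-80,0,0],"spin":0,"gripper":1},{"offset":[-80,0,0],"spin":0,"gripper":1}]}}

```text
time: 57.85
tcp_pos: [0.4041, 0.2273, 0.1812]
tcp_rot: [[0.998, -0.03, 0.05], [-0.05, 0.006, 0.999], [-0.03, -1.0, 0.005]]
ft_force: [0.4, 0.2, -2.0]
width: 0.502
```

```bash
python3 j.py
```

```text
t 57.85 J5 395 J4 208 J3 -49311 J2 -40809 pitch -29.8 Tz -56 qv -0.0062 x 0.4041
```

>>> {"api": "jog_arm", "payload": {"motion": [{"offset":[0,0,0],"spin":0,"gripper":1}]}}

```text
time: 57.95
tcp_pos: [0.4046, 0.2272, 0.1809]
tcp_rot: [[0.998, -0.029, 0.051], [-0.05, 0.006, 0.999], [-0.029, -1.0, 0.005]]
ft_force: [-0.4, -0.4, -2.3]
width: 0.502
```

```bash
python3 j.py
```

```text
t 57.95 J5 299 J4 164 J3 -49574 J2 -40429 pitch -29.5 Tz -55 qv -0.0050 x 0.4046
```

>>> {"api": "jog_arm", "payload": {"motion": [{"offset":[0,0,0],"spin":0,"gripper":1}]}}

```text
time: 58.05
tcp_pos: [0.4051, 0.227, 0.1806]
tcp_rot: [[0.998, -0.029, 0.051], [-0.051, 0.006, 0.999], [-0.03, -1.0, 0.005]]
ft_force: [-0.9, -0.1, -2.8]
width: 0.504
```

```bash
python3 j.py
```

```text
t 58.05 J5 209 J4 147 J3 -50084 J2 -40728 pitch -29.7 Tz 18 qv -0.0084 x 0.4051
```

>>> {"api": "jog_arm", "payload": {"motion": [{"offset":[0,0,0],"spin":0,"gripper":1}]}}

```text
time: 58.15
tcp_pos: [0.4056, 0.2268, 0.1805]
tcp_rot: [[0.998, -0.029, 0.052], [-0.051, 0.006, 0.999], [-0.03, -1.0, 0.005]]
ft_force: [-0.2, -0.2, -2.3]
width: 0.501
```

```bash
python3 j.py; python3 go.py .652 -.175 .20 -5
```

```text
t 58.15 J5 198 J4 133 J3 -50032 J2 -40574 pitch -29.7 Tz -22 qv -0.0007 x 0.4056
t 58.15 pos [0.4056 0.2268 0.1805] yaw -2.95 w 0.501 F [-0.18 -0.2  -2.34] T [ 0.031 -0.023  0.032]
offset mm [ 266.   -29.2 -388.5] spin 2.05
```

Case 0 is the only one whose joint readings jump irregularly while the arm holds still. Tz goes −56, −55, +18, −22, and J5, J3 and J2 jump as well, where case 2 settled smoothly. That looks like something rolling. Present case 0 over the book.

>>> {"api": "jog_arm", "payload": {"motion": [{"offset":[22,-6,-30],"spin":0,"gripper":1},{"offset":[50,-14,-70],"spin":0,"gripper":1},{"offset":[78,-20,-111],"spin":0,"gripper":1},{"offset":[106,-26,-152],"spin":0,"gripper":1},{"offset":[134,-30,-193],"spin":0,"gripper":1}]}}

```text
time: 58.65
tcp_pos: [0.5317, 0.0249, 0.2061]
tcp_rot: [[0.998, -0.028, 0.052], [-0.052, 0.006, 0.999], [-0.029, -1.0, 0.005]]
ft_force: [0.9, 0.3, -2.9]
width: 0.502
```

```bash
python3 j.py; python3 go.py .654 -.175 .21 -3
```

```text
t 58.65 J5 558 J4 -324 J3 -46251 J2 -54191 pitch -28.7 Tz -37 qv 0.0398 x 0.5317
t 58.65 pos [0.5317 0.0249 0.2061] yaw -2.96 w 0.502 F [ 0.9   0.28 -2.92] T [-0.002 -0.037  0.019]
offset mm [ 132.3   -8.6 -193.3] spin 0.04
```

>>> {"api": "jog_arm", "payload": {"motion": [{"offset":[28,-3,-41],"spin":0,"gripper":1},{"offset":[56,-5,-82],"spin":0,"gripper":1},{"offset":[84,-7,-123],"spin":0,"gripper":1},{"offset":[110,-8,-160],"spin":0,"gripper":1},{"offset":[125,-8,-182],"spin":0,"gripper":1}]}}

```text
time: 59.15
tcp_pos: [0.6485, -0.1675, 0.2089]
tcp_rot: [[0.998, -0.028, 0.055], [-0.054, 0.005, 0.999], [-0.028, -1.0, 0.004]]
ft_force: [-0.8, 0.7, -2.9]
width: 0.502
```

>>> {"api": "jog_arm", "payload": {"motion": [{"offset":[7,0,-11],"spin":0,"gripper":1},{"offset":[7,0,-11],"spin":0,"gripper":1},{"offset":[7,0,-11],"spin":0,"gripper":1},{"offset":[7,0,-11],"spin":0,"gripper":1}]}}

```text
time: 59.55
tcp_pos: [0.6547, -0.1782, 0.2084]
tcp_rot: [[0.998, -0.029, 0.054], [-0.054, 0.006, 0.999], [-0.029, -1.0, 0.004]]
ft_force: [-0.1, 0.0, -2.7]
width: 0.501
```

```bash
python3 j.py; python3 go.py .654 -.175 .21 -3
```

```text
t 59.55 J5 180 J4 -96 J3 -51300 J2 -70761 pitch -29.0 Tz -22 qv 0.0011 x 0.6547
t 59.55 pos [ 0.6547 -0.1782  0.2084] yaw -3.09 w 0.501 F [-0.11  0.01 -2.74] T [-0.009 -0.022 -0.017]
offset mm [-0.9 -1.5  3.2] spin -0.09
```

>>> {"api": "jog_arm", "payload": {"motion": [{"offset":[-1,0,3],"spin":0,"gripper":1},{"offset":[-1,0,3],"spin":0,"gripper":1},{"offset":[-1,0,3],"spin":0,"gripper":1},{"offset":[-1,0,3],"spin":0,"gripper":1},{"offset":[-1,0,3],"spin":0,"gripper":1}]}}

```text
time: 60.05
tcp_pos: [0.6539, -0.175, 0.2086]
tcp_rot: [[0.998, -0.029, 0.054], [-0.054, 0.006, 0.999], [-0.029, -1.0, 0.004]]
ft_force: [-0.1, -0.2, -2.9]
width: 0.5
```

```bash
python3 j.py; python3 go.py .654 -.175 .21 -3; python3 -c "
from h import *
cam('scene','s9.png')"
```

```text
t 60.05 J5 218 J4 -21 J3 -51163 J2 -71182 pitch -28.9 Tz -21 qv 0.0002 x 0.6539
t 60.05 pos [ 0.6539 -0.175   0.2086] yaw -3.08 w 0.5 F [-0.12 -0.25 -2.9 ] T [ 0.011 -0.022 -0.025]
offset mm [ 0.1 -1.4  0.1] spin -0.08
```

View pics/s9.png

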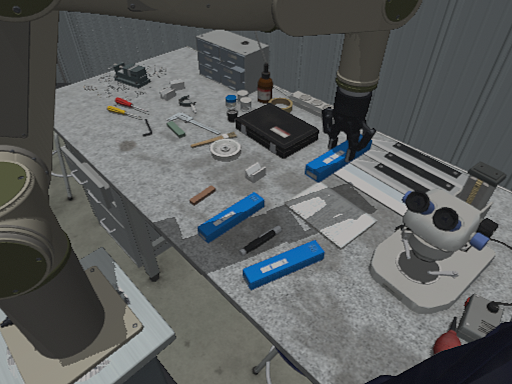

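The picture shows case 0 held over the log book at about (338,157). The other two cases lie flat at (231,216) and (284,263), and the bystanders have not moved. Hand in.

```bash
python3 -c "
from h import *
close_job()"
```

```text
the job is handed in; nothing more can be done
```

I handed the job in at about 60 s, holding case_0 (the left case) over the log book. I am not certain it is the one with the ball.

**Which case:** No reading showed the clear end-to-end moment shift of about 0.08 N m that I expected from a ball. Every case's front and back readings agreed within noise, including case_0's full 250 mm shake.
- **case_1 and case_2:** both gave readings that matched an empty case each time. Only case_2 also got a sharp reversal test.
- **case_0:** it was the only one to vibrate strongly, but that was only under a hard grip (70–110 N). With a 40 N grip it was quiet. After the last reversal its moment and joint efforts changed irregularly, where case_2 settled smoothly.
- I chose case_0 on that indirect evidence and by elimination.

**Order:** My first shakes, at 150 mm, were probably too short, so I went round the cases a second time with 250 mm strokes. I put case_0 back twice as quiet before picking it up a third time.

**Final checks:**

| Check | Result |
|---|---|
| Tool position | (0.654, −0.175), within about 2 mm of the measured book centre |
| Case underside | about 0.17 m above the book |
| Level | about 0.4° (7 mrad) off its pose when gripped |
| Stillness | arm at rest, grip 50 N |
| Other cases and bystanders | other two cases flat and bystanders in place in the last picture |

**Force:** One put-down of case_1 pressed it on the bench with about 60 N at the wrist. That is under the 120 N wrist limit. It went through the held case rather than the gripper body, so I don't think the 40 N limit applies.

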